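Load the four blanks into their drilling nests

TASK

Load the drilling nests on the bench: put each of the four wooden blanks into the nest made for its shape - the mitred pine piece, the square oak block and the dark oblong block each flat on the plate inside their four corner stops, and the round dowel lying in both notches of the V rest, centred along it. The dark block was left in the pine's nest by mistake and has to come out of there first. Leave the tape roll and the pliers where they lie, let go of everything and move clear.

Things in the scene. Friction and masses are not known exactly. Their poses are not given: they have to be found in the camera images.
- pine_blank: Mitred pine blank, light wood, 60 (x) x 100 (y) x 22 (z) mm, one end cut slanting; origin at the centre of its underside, z up. Grip it across x (60 mm), in the middle. Lies on the bench.
- oak_blank: Square oak block, brown, 62 x 62 mm and 40 mm tall; origin at the centre of its underside, z up. Lies on the bench.
- dark_blank: Dark hardwood oblong block, 45 (x) x 75 (y) x 24 (z) mm; origin at the centre of its underside, z up. Grip it across x (45 mm). At the start it lies loosely in nest_pine, on the plate, 5 mm above the bench.
- dowel_mid (a point): Round dowel offcut, pale wood, 16 mm in diameter and 140 mm long, lying on the bench; this point is its middle, on its axis (8 mm above the bench at the start); its y axis runs along the dowel.
- nest_pine: Fixed nest: 5 mm pale wooden plate, four L-shaped wooden corner stops 12 mm thick, tops 15 mm above the bench, open between for fingers. Pocket between the stops 74 (x) x 114 (y) mm, plate 98 x 138 mm: for the pine blank, long side along y; openings between the stops 64 mm wide in the long sides. Origin: centre of the plate's underside, on the bench; the blank's underside belongs 5 mm above it. Turned up to 15 degrees, changes places with the other targets.
- nest_oak: Fixed nest: 5 mm pale wooden plate, four L-shaped wooden corner stops 12 mm thick, tops 15 mm above the bench, open between for fingers. Pocket between the stops 76 x 76 mm, plate 100 x 100 mm: for the oak block; openings between the stops 46 mm wide. Origin: centre of the plate's underside, on the bench; the blank's underside belongs 5 mm above it. Turned up to 15 degrees, changes places with the other targets.
- nest_dark: Fixed nest: 5 mm pale wooden plate, four L-shaped wooden corner stops 12 mm thick, tops 15 mm above the bench, open between for fingers. Pocket between the stops 59 (x) x 89 (y) mm, plate 83 x 113 mm: for the dark block, long side along y; openings between the stops 49 mm wide in the long sides. Origin: centre of the plate's underside, on the bench; the blank's underside belongs 5 mm above it. Turned up to 15 degrees, changes places with the other targets.
- v_rest: Fixed V rest: pale wooden plate 56 (x) x 126 (y) x 5 mm, two V-notched wooden supports 14 mm thick at y = -47 and +47 mm, 31 mm tall, notch 42 mm wide at the top, 80 mm free between them for fingers. Origin: centre of the underside, on the bench. The dowel lies along y, its axis 21 mm above the origin. Turned up to 15 degrees, changes places with the nests.
- tape: Bystander: roll of tape, 77 mm across, 18 mm tall, lying among the blanks; origin at the centre of its underside. To be left alone.
- pliers: Bystander: pliers with red grips, 185 mm long, 42 mm wide, 12 mm tall, lying with their length (their y axis) roughly pointing away from the robot; origin at the centre of the underside. To be left alone.

How it is judged:
By the outcome, as a careful person would: the job done as asked, in the order asked, and still so for the second after the job is handed in, with the robot touching nothing.
It also fails if it takes over 99 s, if anything falls off the work surface, if the arm or the gripper's body presses on something with over 40 N, if the wrist force passes 120 N, or if a joint passes its speed limit or range.

ROBOT

A 6-joint arm with a two-finger parallel gripper is mounted at the origin on a cart in front of the work surface, level with it; the furniture and walls round the work are solid. World frame = base frame: x ahead of the robot, y to its left, z up, the work surface at z = 0. Lengths are in m, angles in rad, forces in N, time in s.
With the tool pointing down it reaches from about 0.375 to 0.9 m from the base axis. Payload 3.1 kg.
Tool frame: the origin (TCP) lies on the centre line of the jaws, within the pads' length; the fingertips stand 22 mm ahead of it and the grasp point (between the pads) lies 3 mm ahead of it; z points along the fingers, x is the direction in which the jaws open and shut, and the axes are right-handed (so a half turn about z gives the same grasp; the last joint's range is limited). The gripper opens to 85 mm and grips with 20 to 120 N. Pads are 22 mm wide; open, the fingers measure 114 mm over their backs; the gripper's body (76 mm by 85 mm) begins 54 mm behind the grasp point. The pads swing forward as they close: fully open they stand 13 mm farther back than shut.
Start: joints at [-1.319, 0.527, 1.433, -0, 1.181, -0.178], TCP at [0.26, -0.568, 0.253] pointing down, gripper open.
Joint ranges: [-3.08, 3.08], [-0.75, 2.2], [0.22, 2.44], [-1.43, 4.57], [0, 2.65], [-2.85, 2.85]. Speed limits (rad/s): [2.79, 2.79, 3.14, 3.14, 3.14, 3.14].

INTERFACE

Orientations are given as a unit quaternion [x, y, z, w].
In Python, from workcell import ctrl gives the robot as it stands.
- The arm moves only by the tool carry_out, never from a script. Its argument "steps" is a list of rows, each a list of 3 entries, a list of its own where there are three numbers: the shift along the tool's x, y, z in mm, then the turn, a rotation vector about the tool's x, y, z in degrees, then the closure, from -1 (fully open) to 1 (shut). A call has 1 to 20 rows; each row is the pose to reach, as a shift and turn from the pose measured when the call began, along the tool's axes at that moment; what a row does not reach only later rows make up. A row lasts 1/8 s, in which the tool goes at most 62.5 mm and 10.7 degrees, less where a joint would pass 70% of its speed; a pose out of reach is approached as far as the arm can. A call with a gripper value outside its range is refused whole. The fingers move at their own pace and stop on an object; "newtons" is the grip in N (left out, the last holds). Time passes only in rows, so rows that repeat a pose let the fingers close. It gives the time, the measured TCP pose, the force and the opening at its end, in the units of the state.
- ctrl.sense(): the state, without advancing time (a new reading comes with each control period).
- ctrl.camera(name): name is "side" or "top"; returns (picture, depth): 420x560x3 uint8, red, green, blue; 420x560 float32, m along the optical axis (not along the pixel's ray), 0 where there is no reading.
- ctrl.get_calibration(name): a dict with "fx", "fy", "cx", "cy" (pixels), "R" (3x3) and "t" (3): a world point X has camera coordinates R X + t. Camera axes: x right, y down, z forward; pixel columns grow to the right and rows downward; lengths in m; the calibration is good to about 2 mm. A picture is of the moment at which its call begins. get_calibration takes no time and is no camera call.
- ctrl.sign_off(): hands the job in, once; it reports no verdict.
Trained networks look in the newest picture that a camera, given by its name, has taken for a name from the list of things; names that differ only in an ending like _2 or _b are one class to them, and where a whole thing is asked for, a point or a joint stands for the part that bears it (a point fixed in the world has none). Each returns a list of dicts, best first, with "score" (0 to 1); they miss things now and then, are a little off and sometimes report something else, mostly with a low value. They report only what shows in the picture. A call takes as long as a camera call.
- ctrl.trace(camera, thing): "mask" (420x560 bool, what is visible of it) and "box" ([left, top, right, bottom] in pixels, round what is visible of it).
The state is a dict: "clock": time; "joint_pos": joint angles; "qvel": joint speeds; "tau": joint torques, N m; "ee_pos": TCP position; "orientation": TCP orientation; "contact_force": force on the tool from outside, world axes, zero at the start; "ft_torque": the same for the moment, N m; "finger_gap": opening from 0.0 (shut) to 1.0 (fully open).
Only numpy, scipy, OpenCV 4.12 (cv2) and the standard library are available. Lean on these libraries where they do the work, as an engineer would, in place of code of your own. Each camera call takes 0.05 s, during which the arm holds its last target.

## Working session

There is one attempt and no reset: what is moved stays moved. The work goes in short steps, Python scripts to look and compute and a tool call to move; the robot and the scene stay as the last step left them, time stands still between calls to the robot, and variables do not carry over. Pictures are saved under pics/ and viewed, and the job is handed in when it is done.

Besides the shell and the picture viewer there is one more tool, called after "Call:" by a JSON object that holds its "op" and its "data", one argument or row to a line. carry_out: Moves the arm, as the interface text tells. Its arguments: {"type":"object","properties":{"steps":{"type":"array"},"newtons":{"type":"number"}},"required":["steps"]}

```bash
ls; mkdir -p pics
python3 - <<'E'
from workcell import ctrl
import cv2,numpy as np
print(ctrl.sense())
for n in ["top","side"]:
    p,d=ctrl.camera(n); np.savez(f"pics/{n}0.npz",p=p,d=d); cv2.imwrite(f"pics/{n}0.png",p[:,:,::-1])
    print(ctrl.get_calibration(n))
E
```

```text
pics
{'clock': 0.0, 'joint_pos': array([-1.31950949e+00,  5.28470287e-01,  1.43387580e+00,  3.68478771e-05,
        1.18143658e+00, -1.78519526e-01]), 'qvel': array([-0.00048659, -0.00192837,  0.00051285, -0.00081943,  0.00033481,
        0.00108051]), 'tau': array([-3.97650228e-04, -4.42349160e+01, -1.78026992e+01, -3.02103708e-04,
        8.35012266e-03,  4.72705437e-06]), 'ee_pos': array([ 0.26029092, -0.56748977,  0.25233948]), 'orientation': array([ 8.41629473e-01, -5.40054285e-01, -7.90339854e-04, -7.58087830e-04]), 'contact_force': array([0.76201547, 0.38439405, 0.21443797]), 'ft_torque': array([-0.03078388, -0.04027611, -0.00808624]), 'finger_gap': 1.0042989390987773}
{'fx': 494.1752883856649, 'fy': 494.1752883856649, 'cx': 285.0394164458896, 'cy': 211.30532199334428, 'R': array([[-0.00427866, -0.99997837,  0.00499473],
       [-0.99711254,  0.00388759, -0.07583848],
       [ 0.07581743, -0.00530479, -0.99710761]]), 't': array([-0.0516246 ,  0.52370761,  1.4383137 ])}
{'fx': 383.6709878271615, 'fy': 383.6709878271615, 'cx': 277.5681789057935, 'cy': 211.7742204759665, 'R': array([[-0.8655975 , -0.50056295,  0.01333078],
       [-0.24870981,  0.40666996, -0.87906938],
       [ 0.43460833, -0.76423575, -0.47650742]]), 't': array([0.42723011, 0.20307194, 0.81386882])}
```

View pics/top0.png

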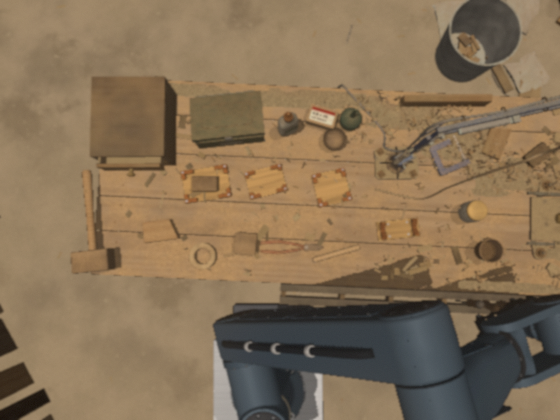

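View pics/side0.png

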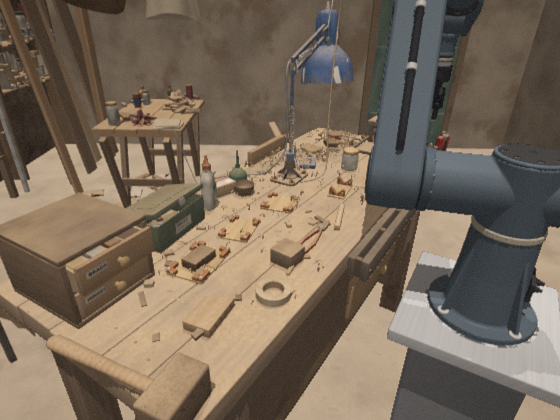

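Run:
```python
from workcell import ctrl
import cv2,numpy as np,pickle
names="pine_blank oak_blank dark_blank dowel_mid nest_pine nest_oak nest_dark v_rest tape pliers".split()
M={}
def w(n,u,v,d):
    c=ctrl.get_calibration(n); X=np.array([(u-c['cx'])/c['fx']*d,(v-c['cy'])/c['fy']*d,d]); return c['R'].T@(X-c['t'])
for n in ["top","side"]:
    p,d=ctrl.camera(n); 
    for k in names:
        r=ctrl.trace(n,k); M[n,k]=r
        for q in r[:3]:
            m=q['mask']; v,u=np.nonzero(m); 
            dd=d[m]; X=np.array([w(n,a,b,e) for a,b,e in zip(u,v,dd) if e>0])
            print(n,k,round(q['score'],2),[int(x) for x in q['box']],m.sum(), np.round(np.median(X,0),3) if len(X) else None, np.round(np.percentile(X[:,2],[5,50,95]),3))
    big=cv2.resize(p[130:290,60:460] if n=="top" else p[120:360,130:430],None,fx=2 if n=="top" else 2.5,fy=2 if n=="top" else 2.5,interpolation=cv2.INTER_CUBIC)
    cv2.imwrite(f"pics/{n}1.png",big[:,:,::-1])
    M[n,'img']=(p,d)
pickle.dump(M,open("m.pkl","wb"))
print(ctrl.sense()['clock'])
```

```text
top pine_blank 0.58 [143, 219, 177, 242] 668 [0.467 0.316 0.021] [0.014 0.021 0.027]
top oak_blank 0.7 [234, 232, 257, 255] 441 [0.428 0.06  0.04 ] [0.034 0.04  0.045]
top dark_blank 0.83 [193, 175, 218, 195] 441 [0.607 0.184 0.028] [0.01  0.028 0.034]
top dowel_mid 0.58 [313, 245, 362, 259] 229 [ 0.4   -0.203  0.015] [0.009 0.015 0.02 ]
top nest_pine 0.97 [183, 166, 233, 202] 1048 [0.61  0.174 0.006] [-0.     0.006  0.017]
top nest_oak 0.92 [312, 166, 351, 204] 1072 [ 0.597 -0.194  0.006] [-0.     0.006  0.017]
top nest_oak 0.49 [188, 239, 215, 268] 375 [0.396 0.191 0.018] [0.002 0.018 0.023]
top nest_dark 0.75 [242, 164, 287, 196] 1070 [0.615 0.003 0.006] [-0.     0.006  0.017]
top v_rest 0.83 [374, 218, 424, 241] 777 [ 0.47  -0.39   0.007] [0.    0.007 0.029]
top tape 0.69 [190, 244, 213, 265] 366 [0.393 0.191 0.018] [0.01  0.018 0.023]
top pliers 0.57 [260, 242, 323, 253] 307 [ 0.418 -0.086  0.009] [0.003 0.009 0.015]
side pine_blank 0.97 [180, 296, 234, 338] 1362 [0.462 0.329 0.023] [0.005 0.023 0.025]
side oak_blank 0.58 [269, 240, 303, 266] 785 [0.425 0.079 0.038] [0.006 0.038
[... 248 characters left out ...]
0.002 0.015 0.019]
side nest_pine 0.62 [180, 292, 232, 337] 1351 [0.463 0.327 0.023] [0.005 0.023 0.025]
side nest_pine 0.55 [165, 239, 228, 283] 773 [0.587 0.223 0.009] [0.005 0.009 0.018]
side nest_oak 0.65 [260, 194, 292, 213] 422 [ 0.601 -0.188  0.008] [0.006 0.008 0.018]
side nest_dark 0.97 [219, 214, 258, 240] 738 [0.615 0.009 0.008] [0.005 0.008 0.017]
side v_rest 0.66 [327, 175, 348, 199] 328 [ 0.47  -0.384  0.009] [0.005 0.009 0.028]
side v_rest 0.35 [333, 206, 343, 229] 151 [ 0.395 -0.187  0.016] [0.003 0.016 0.019]
side tape 0.58 [257, 274, 290, 308] 749 [0.391 0.2   0.019] [0.004 0.019 0.021]
side pliers 0.85 [301, 220, 328, 253] 252 [ 0.417 -0.065  0.011] [0.005 0.011 0.013]
1.2
```

View pics/top1.png

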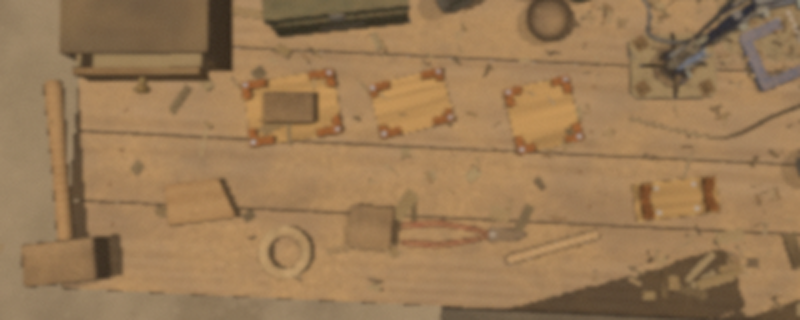

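View pics/side1.png

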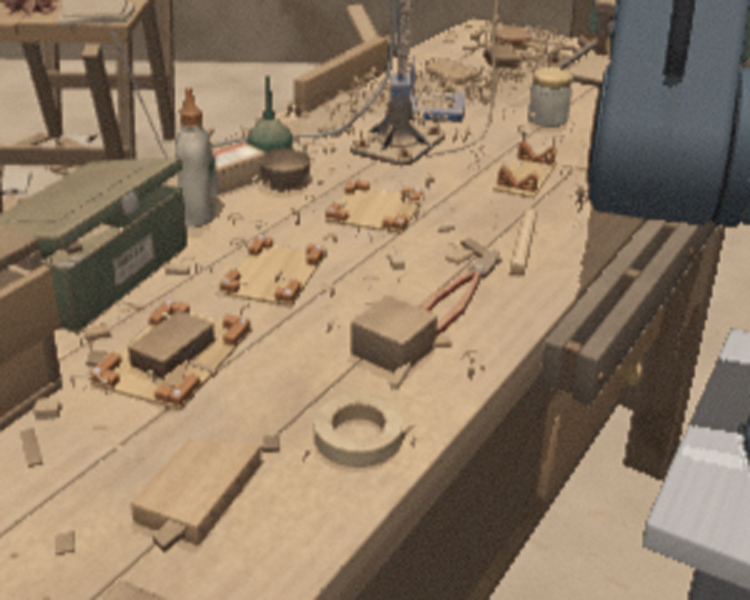

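```bash
cat > fit.py <<'E'
import numpy as np,cv2
from scipy.optimize import minimize
from workcell import ctrl
C={n:ctrl.get_calibration(n) for n in("top","side")}
def proj(n,X):
    c=C[n]; Y=X@c['R'].T+c['t']; return np.c_[Y[:,0]/Y[:,2]*c['fx']+c['cx'],Y[:,1]/Y[:,2]*c['fy']+c['cy']]
def boxp(x0,x1,y0,y1,z0,z1): return np.array([[x,y,z] for x in(x0,x1) for y in(y0,y1) for z in(z0,z1)],float)
def block(a,b,h): return [boxp(-a/2,a/2,-b/2,b/2,0,h)]
def nest(px,py,lx,ly):
    L=[boxp(-px/2,px/2,-py/2,py/2,0,.005)]
    for sx in(-1,1):
        for sy in(-1,1):
            X=px/2*sx;Y=py/2*sy
            L.append(boxp(min(X,X-.012*sx),max(X,X-.012*sx),min(Y,Y-ly*sy),max(Y,Y-ly*sy),0,.015))
            L.append(boxp(min(X,X-lx*sx),max(X,X-lx*sx),min(Y,Y-.012*sy),max(Y,Y-.012*sy),0,.015))
    return L
S=6
def raster(n,parts,pose,z,off,win):
    x,y,t=pose[:3];c,s=np.cos(t),np.sin(t);R=np.array([[c,-s,0],[s,c,0],[0,0,1]])
    u0,v0,w,h=win; im=np.zeros((h*S,w*S),np.uint8)
    for P in parts:
        q=proj(n,P@R.T+[x,y,z])+off
        q=((q-[u0-.5,v0-.5])*S-.5).astype(np.float32)
        hull=cv2.convexHull(q)
        cv2.fillPoly(im,[np.round(hull*16).astype(np.int32)],255,shift=4)
    return cv2.resize(im,(w,h),interpolation=cv2.INTER_AREA)/255.
def fit(parts,masks,init,z=0.,cams=("top","side"),extra=None,verbose=0):
    """parts: list or function(params)->list"""
    pf=parts if callable(parts) else (lambda p:parts)
    wins={}
    for n in cams:
        v,u=np.nonzero(masks[n]); wins[n]=(u.min()-8,v.min()-8,u.max()-u.min()+17,v.max()-v.min()+17)
    def cost(p,full=False):
        e=[]
        for n in cams:
            u0,v0,w,h=wins[n]; m=masks[n][v0:v0+h,u0:u0+w].astype(float)
            r=raster(n,pf(p),p,z,(0,0),wins[n]); e.append(np.abs(r-m).sum()/m.sum())
        return e if full else sum(e)
    best=None
    for dt in (0,.12,-.12,.25,-.25):
        i=np.array(init,float);i[2]+=dt
        sim=np.vstack([i]+[i+d for d in np.diag([.008,.008,.12]+[.01]*(len(i)-3))])
        r=minimize(cost,i,method='Nelder-Mead',options=dict(initial_simplex=sim,xatol=1e-4,fatol=1e-4,maxiter=300))
        if best is None or r.fun<best.fun: best=r
    return best.x,cost(best.x,True)
E
cat > f1.py <<'E'
from fit import *
import pickle
M=pickle.load(open("m.pkl","rb"))
def m(n,k,i=0): return M[n,k][i]['mask']
jobs={
'oak_blank':(block(.062,.062,.04),(.428,.06,0),0,{c:m(c,'oak_blank') for c in C}),
'dark_blank':(block(.045,.075,.024),(.605,.186,1.57),.005,{c:m(c,'dark_blank') for c in C}),
'nest_pine':(nest(.098,.138,.03,.037),(.61,.18,1.57),0,{'top':m('top','nest_pine')|m('top','dark_blank'),'side':m('side','nest_pine',1)|m('side','dark_blank')}),
'nest_oak':(nest(.1,.1,.027,.027),(.6,-.19,0.1),0,{c:m(c,'nest_oak') for c in C}),
'nest_dark':(nest(.083,.113,.026,.032),(.615,.003,1.5),0,{c:m(c,'nest_dark') for c in C}),
'v_rest':([boxp(-.028,.028,-.063,.063,0,.005),boxp(-.028,.028,-.054,-.04,0,.031),boxp(-.028,.028,.04,.054,0,.031)],(.47,-.39,1.57),0,{c:m(c,'v_rest') for c in C}),
'dowel':([boxp(-.008,.008,-.07,.07,.002,.014)],(.4,-.2,1.9),0,{'top':m('top','dowel_mid'),'side':m('side','dowel_mid',1)}),
}
for k,(p,i,z,ms) in jobs.items():
    for cams in (("top",),("side",),("top","side")):
        x,e=fit(p,ms,i,z,cams); print(k,cams,np.round(x[:2],4),round(np.degrees(x[2]),1),np.round(e,3))
def pine(sgn,end):
    def f(p):
        c=p[3]; P=np.array([[-.03,-.05],[.03,-.05],[.03,.05],[-.03,.05]]); 
        i={(1,1):2,(-1,1):3,(1,-1):1,(-1,-1):0}[sgn,end]; P[i,1]-=end*c
        return [np.array([[a,b,z] for a,b in P for z in(0,.022)])]
    return f
for s in(1,-1):
    for cams in (("top",),("side",),("top","side")):
        x,e=fit(pine(s,-1),{c:m(c,'pine_blank') for c in C},(.465,.32,1.57,.015),0,cams); print('pine',s,cams,np.round(x[:2],4),round(np.degrees(x[2]),1),x[3],np.round(e,3))
        x,e=fit(pine(s,1),{c:m(c,'pine_blank') for c in C},(.465,.32,1.57,.015),0,cams); print('pine + end',s,cams,np.round(x[:2],4),round(np.degrees(x[2]),1),x[3],np.round(e,3))
E
python3 f1.py
```

```text
oak_blank ('top',) [0.4293 0.0612] -7.0 [0.098]
oak_blank ('side',) [0.4345 0.0592] -3.8 [0.079]
oak_blank ('top', 'side') [0.4306 0.0616] -6.1 [0.111 0.129]
dark_blank ('top',) [0.6076 0.1835] -1.3 [0.062]
dark_blank ('side',) [0.6115 0.182 ] 178.8 [0.089]
dark_blank ('top', 'side') [0.6084 0.1834] 176.8 [0.073 0.12 ]
nest_pine ('top',) [0.6082 0.1816] 188.7 [0.069]
nest_pine ('side',) [0.6118 0.1787] 9.2 [0.181]
nest_pine ('top', 'side') [0.609  0.1813] 188.8 [0.073 0.201]
nest_oak ('top',) [ 0.5963 -0.1934] 13.4 [0.071]
nest_oak ('side',) [ 0.6024 -0.2036] 14.7 [0.342]
nest_oak ('top', 'side') [ 0.5958 -0.1942] 12.6 [0.076 0.385]
nest_dark ('top',) [0.6143 0.0033] 14.7 [0.035]
nest_dark ('side',) [0.6157 0.0045] 123.3 [0.41]
nest_dark ('top', 'side') [0.6159 0.0036] 125.4 [0.437 0.417]
v_rest ('top',) [ 0.47   -0.3908] 5.8 [0.06]
v_rest ('side',) [ 0.4721 -0.385 ] 8.5 [0.276]
v_rest ('top', 'side') [ 0.5051 -0.3643] 96.4 [0.808 0.637]
dowel ('top',) [ 0.3495 -0.117 ] 43.7 [1.109]
dowel ('side',) [ 0.3508 -0.2308] 129.7 [1.091]
dowel ('top', 'side') [ 0.3911 -0.18  ] 98.3 [1.572 1.
[... 182 characters left out ...]
8255727773630346 [0.125]
pine + end 1 ('side',) [0.4675 0.3135] 131.6 0.04079668999359423 [0.233]
pine 1 ('top', 'side') [0.4706 0.3135] 7.5 0.01882936513104868 [0.06  0.092]
pine + end 1 ('top', 'side') [0.4599 0.3132] 140.5 0.050229555122009203 [0.314 0.277]
pine -1 ('top',) [0.4692 0.314 ] 6.7 0.009953813074669252 [0.108]
pine + end -1 ('top',) [0.4524 0.3197] 49.9 0.06168350510863494 [0.321]
pine -1 ('side',) [0.477 0.315] 130.3 0.04064778220644788 [0.264]
pine + end -1 ('side',) [0.4573 0.3187] 55.2 0.05761075168833513 [0.357]
pine -1 ('top', 'side') [0.4704 0.3138] 7.2 0.006194691429826562 [0.127 0.145]
pine + end -1 ('top', 'side') [0.4533 0.319 ] 50.3 0.0630718737052623 [0.327 0.37 ]
```

```bash
sed -i 's/1\.57,\.015)/0.12,.015)/; s/,1\.57)/,0.1)/; s/,1\.5)/,0.2)/; s/,1\.9)/,0.3)/' f1.py; sed -i 's/^for s in(1,-1):/for s in(1,):/; s/^        x,e=fit(pine(s,1).*$//' f1.py; sed -i 's/(.465,.32,1.57,.015)/(.465,.32,.12,.015)/' f1.py
cat >> f1.py <<'E'
p0={'oak_blank':None}
for n in C:
    img=M[n,'img'][0].copy(); o=cv2.resize(img,None,fx=4,fy=4,interpolation=cv2.INTER_CUBIC)
    for k,(p,i,z,ms) in jobs.items():
        x,e=fit(p,ms,i,z,(n,)) ; 
        c,s=np.cos(x[2]),np.sin(x[2]);R=np.array([[c,-s,0],[s,c,0],[0,0,1]])
        for P in p:
            q=cv2.convexHull(((proj(n,P@R.T+[x[0],x[1],z])+.5)*4-.5).astype(np.float32)); cv2.polylines(o,[np.round(q).astype(np.int32)],True,(0,255,0) ,1)
        cs,_=cv2.findContours(cv2.resize(ms[n].astype(np.uint8),None,fx=4,fy=4,interpolation=cv2.INTER_NEAREST),cv2.RETR_EXTERNAL,cv2.CHAIN_APPROX_NONE); cv2.drawContours(o,cs,-1,(255,0,0),1)
    if n=="top": cv2.imwrite("pics/ov_top.png",o[600:1080,640:1440][:,:,::-1]); cv2.imwrite("pics/ov_topb.png",o[600:1080,1100:1800][:,:,::-1])
    else: cv2.imwrite("pics/ov_side.png",o[680:1240,640:1420][:,:,::-1])
E
python3 f1.py
```

```text
oak_blank ('top',) [0.4293 0.0612] -7.0 [0.098]
oak_blank ('side',) [0.4345 0.0592] -3.8 [0.079]
oak_blank ('top', 'side') [0.4306 0.0616] -6.1 [0.111 0.129]
dark_blank ('top',) [0.6077 0.1837] -0.5 [0.06]
dark_blank ('side',) [0.6115 0.1819] -1.1 [0.088]
dark_blank ('top', 'side') [0.6082 0.1833] -2.1 [0.069 0.122]
nest_pine ('top',) [0.6082 0.1816] 8.7 [0.069]
nest_pine ('side',) [0.6129 0.1795] 8.2 [0.181]
nest_pine ('top', 'side') [0.6089 0.1814] 8.8 [0.073 0.202]
nest_oak ('top',) [ 0.5963 -0.1934] 13.4 [0.071]
nest_oak ('side',) [ 0.6024 -0.2036] 14.7 [0.342]
nest_oak ('top', 'side') [ 0.5958 -0.1942] 12.6 [0.076 0.385]
nest_dark ('top',) [0.6144 0.0036] 15.0 [0.035]
nest_dark ('side',) [0.6181 0.0007] 14.1 [0.067]
nest_dark ('top', 'side') [0.616  0.0031] 14.4 [0.053 0.09 ]
v_rest ('top',) [ 0.4704 -0.3908] 5.7 [0.059]
v_rest ('side',) [ 0.4732 -0.393 ] 8.5 [0.246]
v_rest ('top', 'side') [ 0.4711 -0.3911] 6.8 [0.067 0.262]
dowel ('top',) [ 0.4001 -0.2051] 15.4 [0.209]
dowel ('side',) [ 0.4002 -0.2042] 15.6 [0.16]
dowel ('top', 'side') [ 0.4003 -0.2039] 15.7 [0.209 0.16 ]
pine 1 ('top',) [0.4693 0.3137] 6.5 0.018473986741126807 [0.045]
pine 1 ('side',) [0.4728 0.3124] 6.7 0.022071894021071323 [0.058]
pine 1 ('top', 'side') [0.4706 0.3138] 6.6 0.018974083629081595 [0.058 0.092]
```

View pics/ov_top.png

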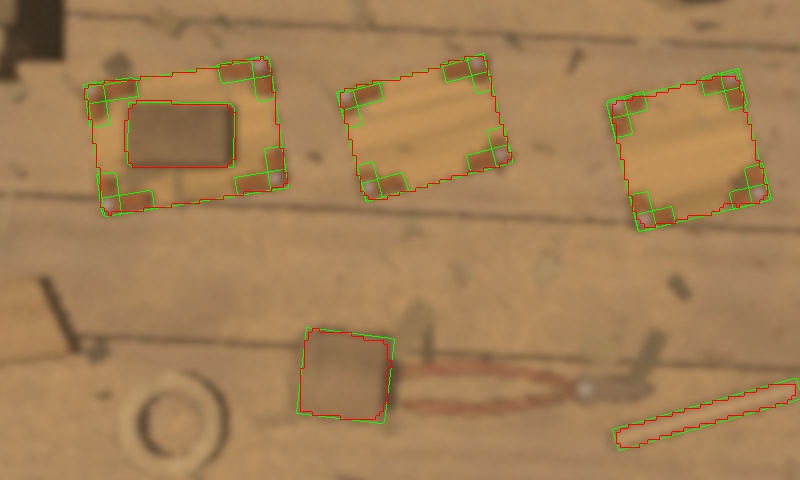

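View pics/ov_topb.png

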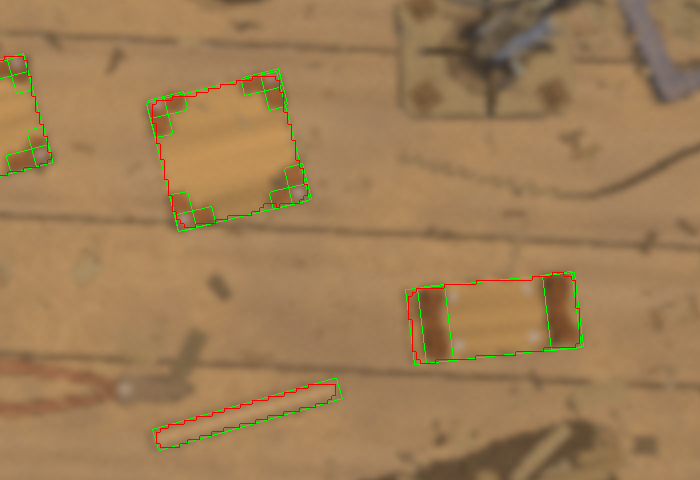

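View pics/ov_side.png

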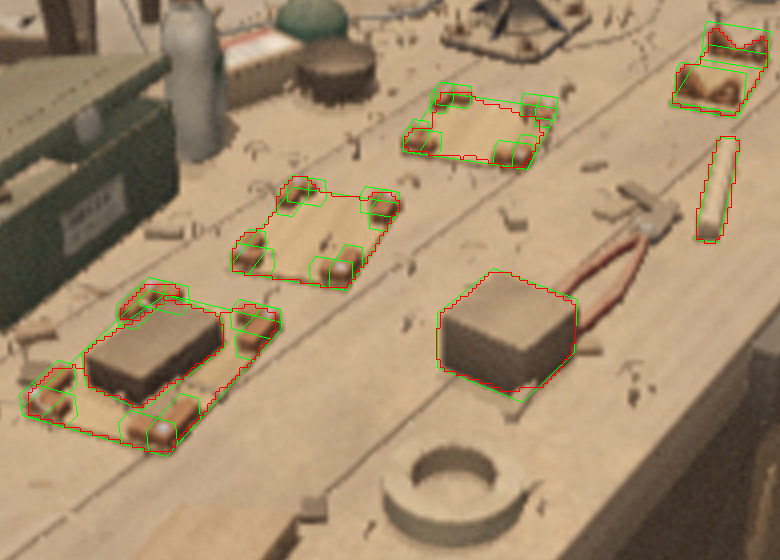

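```bash
cat > mv.py <<'E'
import sys,numpy as np
from scipy.spatial.transform import Rotation as R
from workcell import ctrl
def show(x,y,z,yaw):
    s=ctrl.sense(); Rc=R.from_quat(s['orientation']); 
    T=R.from_matrix(np.array([[np.cos(yaw),np.sin(yaw),0],[np.sin(yaw),-np.cos(yaw),0],[0,0,-1]]))
    d=Rc.inv().apply(np.array([x,y,z])-s['ee_pos'])*1000
    print("to",(x,y,z,round(np.degrees(yaw),1)),"shift",np.round(d,1),"turn",np.round((Rc.inv()*T).as_rotvec(degrees=True),1),"len",round(np.linalg.norm(d)))
def st():
    s=ctrl.sense(); m=R.from_quat(s['orientation']).as_matrix()
    print('t',round(s['clock'],2),np.round(s['ee_pos'],4),'yaw',round(np.degrees(np.arctan2(m[1,0],m[0,0])),1),'F',np.round(s['contact_force'],1),'gap',round(s['finger_gap'],3),'q',np.round(s['joint_pos'],2))
if __name__=="__main__":
    st()
    for a in sys.argv[1:]:
        x,y,z,w=map(float,a.split(',')); show(x,y,z,np.radians(w))
E
python3 - <<'E'
import pickle,numpy as np
from fit import C
M=pickle.load(open("m.pkl","rb"))
for n in C:
    p,d=M[n,'img'];c=C[n];v,u=np.mgrid[:420,:560]
    X=np.stack([(u-c['cx'])/c['fx']*d,(v-c['cy'])/c['fy']*d,d],-1).reshape(-1,3)[d.ravel()>0]
    W=(X-c['t'])@c['R']
    k=(W[:,2]>.06)&(W[:,0]>.3)&(W[:,0]<1)&(abs(W[:,1])<.75)
    W=W[k]
    b=np.floor(W/[.1,.1,.1]).astype(int); q,cnt=np.unique(b[:,:2],axis=0,return_counts=True)
    for (a,e),m in zip(q,cnt):
        if m>8:
            s=(b[:,0]==a)&(b[:,1]==e); print(n,"x%.1f y%.1f"%(a/10,e/10),m,'z',W[s,2].min().round(2),W[s,2].max().round(2),'xmin',W[s,0].min().round(2))
E
python3 mv.py .609,.183,.12,-1
```

```text
top x0.3 y-0.7 48 z 0.06 0.34 xmin 0.3
top x0.3 y-0.6 493 z 0.49 0.59 xmin 0.3
top x0.3 y-0.5 16 z 0.52 0.6 xmin 0.3
top x0.3 y-0.3 1922 z 0.66 0.84 xmin 0.3
top x0.3 y-0.2 1827 z 0.5 0.83 xmin 0.3
top x0.3 y0.4 313 z 0.06 0.08 xmin 0.35
top x0.3 y0.5 334 z 0.06 0.08 xmin 0.35
top x0.4 y-0.7 62 z 0.06 0.08 xmin 0.4
top x0.4 y-0.6 20 z 0.06 0.08 xmin 0.49
top x0.4 y0.4 99 z 0.06 0.07 xmin 0.4
top x0.4 y0.5 69 z 0.06 0.07 xmin 0.4
top x0.5 y-0.7 152 z 0.07 0.08 xmin 0.5
top x0.5 y-0.6 368 z 0.06 0.48 xmin 0.5
top x0.5 y-0.5 106 z 0.06 0.29 xmin 0.56
top x0.6 y-0.6 403 z 0.39 0.53 xmin 0.6
top x0.6 y-0.5 732 z 0.06 0.44 xmin 0.65
top x0.6 y-0.4 684 z 0.06 0.42 xmin 0.64
top x0.6 y0.2 375 z 0.06 0.17 xmin 0.64
top x0.6 y0.3 1054 z 0.08 0.17 xmin 0.61
top x0.6 y0.4 716 z 0.08 0.17 xmin 0.64
top x0.7 y-0.7 257 z 0.4 0.46 xmin 0.71
top x0.7 y-0.6 389 z 0.4 0.46 xmin 0.7
top x0.7 y-0.5 80 z 0.39 0.41 xmin 0.7
top x0.7 y-0.4 9 z 0.06 0.07 xmin 0.7
top x0.7 y-0.3 52 z 0.06 0.13 xmin 0.78
top x0.7 y-0.1 335 z 0.06 0.17 xmin 0.75
top x0.7 y0.0 892 z 0.06 0.12 xmin 0.72
top x0.7 y0.1 1056 z 0.06 
[... 1430 characters left out ...]
1
side x0.7 y0.2 493 z 0.06 0.16 xmin 0.7
side x0.7 y0.3 1455 z 0.09 0.16 xmin 0.7
side x0.7 y0.4 2315 z 0.06 0.16 xmin 0.7
side x0.8 y-0.7 25 z 0.06 0.07 xmin 0.84
side x0.8 y-0.6 51 z 0.06 0.07 xmin 0.84
side x0.8 y-0.5 64 z 0.06 0.07 xmin 0.84
side x0.8 y-0.3 24 z 0.06 0.13 xmin 0.8
side x0.8 y0.0 190 z 0.08 0.1 xmin 0.8
side x0.8 y0.1 196 z 0.08 0.1 xmin 0.8
side x0.8 y0.2 195 z 0.16 0.16 xmin 0.8
side x0.8 y0.3 858 z 0.16 0.16 xmin 0.8
side x0.8 y0.4 1409 z 0.06 0.16 xmin 0.8
t 1.2 [ 0.2604 -0.5681  0.2533] yaw -65.4 F [-0.2 -0.1 -0.5] gap 1.002 q [-1.32  0.53  1.43 -0.    1.18 -0.18]
to (0.609, 0.183, 0.12, np.float64(-1.0)) shift [-537.6 -629.8  133.3] turn [ -0.    0.  -64.4] len 839
```

Run:
```python
import pickle,numpy as np
from fit import C
M=pickle.load(open("m.pkl","rb"))
for n in C:
    p,d=M[n,'img'];c=C[n];v,u=np.mgrid[:420,:560]
    X=np.stack([(u-c['cx'])/c['fx']*d,(v-c['cy'])/c['fy']*d,d],-1).reshape(-1,3)[d.ravel()>0]
    W=(X-c['t'])@c['R']
    for lo,hi in((.05,.1),(.1,.2),(.2,.35)):
        k=(W[:,2]>lo)&(W[:,2]<hi)&(W[:,0]>.55)&(W[:,0]<.72)&(W[:,1]>.1)&(W[:,1]<.45); 
        if k.sum(): print(n,lo,k.sum(),W[k].min(0),np.percentile(W[k],2,axis=0))
    k=(W[:,2]>.05)&(W[:,2]<.5)&(W[:,0]>.4)&(W[:,1]>-.65)&(W[:,1]<-.25)
    Q=W[k]; r=np.hypot(Q[:,0]-.472,Q[:,1]+.391); i=np.argsort(r)[:5]; print(Q[i],r[i])
```

```text
top 0.05 567 [0.63555348 0.15246736 0.05019681] [0.63610844 0.16938179 0.05296768]
top 0.1 2012 [0.61478778 0.10051235 0.10000762] [0.63147132 0.1951386  0.10556046]
[[ 0.56024355 -0.45989289  0.0595038 ]
 [ 0.5577503  -0.46389437  0.05545858]
 [ 0.55998276 -0.46207126  0.06190424]
 [ 0.55931553 -0.46308188  0.06820845]
 [ 0.55739001 -0.46577258  0.05888149]] [0.11195157 0.11254645 0.11310212 0.11322455 0.11350063]
side 0.05 975 [0.63541387 0.11135297 0.05000564] [0.6370085  0.17694232 0.05043908]
side 0.1 3936 [0.61455176 0.10083869 0.10000159] [0.62054738 0.20658369 0.10234006]
[[ 0.55576039 -0.4601512   0.06404662]
 [ 0.55930347 -0.46091309  0.05541229]
 [ 0.55859662 -0.46342691  0.08139971]
 [ 0.55980691 -0.46289912  0.05079701]
 [ 0.55818259 -0.4654029   0.06566017]] [0.10861718 0.11184693 0.11289213 0.11348805 0.11385618]
```

Call:
{"op": "carry_out", "data": {
  "steps": [
    [[-540,-630,100],[0,0,-64.4],-1],
    [[-540,-630,100],[0,0,-64.4],-1],
    [[-540,-630,100],[0,0,-64.4],-1],
    [[-540,-630,100],[0,0,-64.4],-1],
    [[-540,-630,100],[0,0,-64.4],-1],
    [[-540,-630,100],[0,0,-64.4],-1],
    [[-540,-630,100],[0,0,-64.4],-1],
    [[-540,-630,100],[0,0,-64.4],-1],
    [[-540,-630,100],[0,0,-64.4],-1],
    [[-540,-630,100],[0,0,-64.4],-1],
    [[-540,-630,100],[0,0,-64.4],-1],
    [[-540,-630,100],[0,0,-64.4],-1],
    [[-540,-630,100],[0,0,-64.4],-1],
    [[-540,-630,100],[0,0,-64.4],-1],
    [[-540,-630,100],[0,0,-64.4],-1],
    [[-540,-630,100],[0,0,-64.4],-1],
    [[-540,-630,100],[0,0,-64.4],-1]
  ],
  "newtons": 40
}}

```text
clock: 3.32
ee_pos: [0.6078, 0.1838, 0.1536]
orientation: [1.0, -0.009, -0.0, 0.0]
contact_force: [-0.5, -0.2, 0.4]
finger_gap: 1.002
```

```bash
python3 mv.py .609,.183,.12,-1 .609,.183,.03,-1
```

```text
t 3.33 [0.6078 0.1838 0.1536] yaw -1.1 F [-0.5 -0.2  0.4] gap 1.002 q [ 0.12  0.66  1.49 -0.    0.99  0.14]
to (0.609, 0.183, 0.12, np.float64(-1.0)) shift [ 1.3  0.8 33.6] turn [ 0.   0.  -0.1] len 34
to (0.609, 0.183, 0.03, np.float64(-1.0)) shift [  1.3   0.8 123.6] turn [ 0.   0.  -0.1] len 124
```

Run:
```python
import pickle,numpy as np
from fit import C
M=pickle.load(open("m.pkl","rb"))
for n in C:
    p,d=M[n,'img'];c=C[n];v,u=np.mgrid[:420,:560]
    X=np.stack([(u-c['cx'])/c['fx']*d,(v-c['cy'])/c['fy']*d,d],-1).reshape(-1,3)[d.ravel()>0]
    W=(X-c['t'])@c['R']
    k=(W[:,2]>.05)&(W[:,2]<.3)&(W[:,0]>.55)&(W[:,0]<.68)&(W[:,1]>.1)&(W[:,1]<.45); Q=W[k]; print(Q[np.argsort(Q[:,1])[:4]])
```

```text
[[0.6705793  0.27062311 0.10572906]
 [0.66790401 0.27077539 0.10490577]
 [0.66680375 0.27082209 0.07977017]
 [0.66878043 0.27117518 0.11533213]]
[[0.66603905 0.27231118 0.05181224]
 [0.66701446 0.27259071 0.15075291]
 [0.67380895 0.27259669 0.16105598]
 [0.66626665 0.27285299 0.13868676]]
```

Call:
{"op": "carry_out", "data": {
  "steps": [
    [[1,1,45],[0,0,0],-1],
    [[1,1,80],[0,0,0],-1],
    [[1,1,105],[0,0,0],-1],
    [[1,1,122],[0,0,0],-1],
    [[1,1,123],[0,0,0],-1]
  ]
}}

```text
clock: 3.95
ee_pos: [0.6081, 0.182, 0.0297]
orientation: [1.0, -0.01, -0.001, 0.0]
contact_force: [-0.1, 0.4, -0.1]
finger_gap: 0.997
```

```bash
python3 mv.py .609,.183,.03,-1;  python3 - <<'E'
from workcell import ctrl
import cv2
p,d=ctrl.camera("side"); cv2.imwrite("pics/s2.png",cv2.resize(p[180:330,130:330],None,fx=4,fy=4,interpolation=cv2.INTER_CUBIC)[:,:,::-1])
E
```

```text
t 3.95 [0.6081 0.182  0.0297] yaw -1.1 F [-0.1  0.4 -0.1] gap 0.997 q [ 0.12  0.84  1.54 -0.    0.76  0.14]
to (0.609, 0.183, 0.03, np.float64(-1.0)) shift [ 0.9 -1.  -0.3] turn [ 0.   0.1 -0.1] len 1
```

View pics/s2.png

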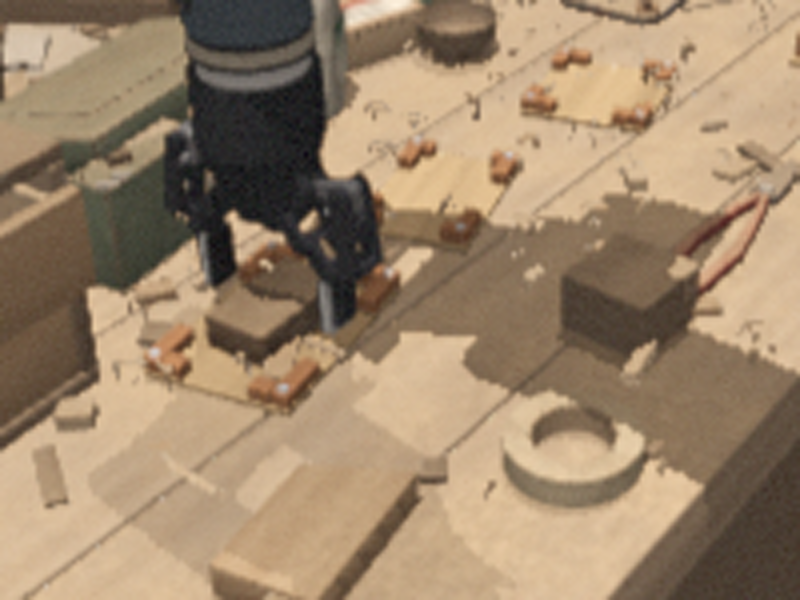

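Call:
{"op": "carry_out", "data": {
  "steps": [
    [[1,-1,0],[0,0,0],1],
    [[1,-1,0],[0,0,0],1],
    [[1,-1,0],[0,0,0],1],
    [[1,-1,0],[0,0,0],1],
    [[1,-1,0],[0,0,0],1],
    [[1,-1,0],[0,0,0],1],
    [[1,-1,0],[0,0,0],1],
    [[1,-1,0],[0,0,0],1]
  ]
}}

```text
clock: 5.0
ee_pos: [0.6106, 0.1835, 0.0318]
orientation: [1.0, -0.01, 0.001, 0.0]
contact_force: [-0.7, 0.3, 5.4]
finger_gap: 0.516
```

```bash
python3 mv.py .616,.0025,.08,14.6
```

```text
t 5.0 [0.6106 0.1835 0.0318] yaw -1.1 F [-0.7  0.3  5.4] gap 0.516 q [ 0.12  0.84  1.53 -0.    0.77  0.14]
to (0.616, 0.0025, 0.08, np.float64(14.6)) shift [  9.  180.8 -48.2] turn [  0.   -0.1 -15.7] len 187
```

Call:
{"op": "carry_out", "data": {
  "steps": [
    [[0,0,-20],[0,0,0],1],
    [[0,0,-50],[0,0,0],1],
    [[0,0,-60],[0,0,0],1],
    [[3,45,-60],[0,0,-5],1],
    [[6,90,-60],[0,0,-10],1],
    [[9,135,-60],[0,0,-15.7],1],
    [[9,170,-60],[0,0,-15.7],1],
    [[9,181,-60],[0,0,-15.7],1],
    [[9,181,-60],[0,0,-15.7],1],
    [[9,181,-60],[0,0,-15.7],1]
  ]
}}

```text
clock: 6.25
ee_pos: [0.6157, 0.0037, 0.0917]
orientation: [0.992, 0.128, 0.0, -0.0]
contact_force: [-0.5, 0.7, -1.0]
finger_gap: 0.516
```

```bash
python3 mv.py .616,.0025,.034,14.6;  python3 - <<'E'
from workcell import ctrl
import cv2
p,d=ctrl.camera("side"); cv2.imwrite("pics/s3.png",cv2.resize(p[150:300,150:350],None,fx=4,fy=4,interpolation=cv2.INTER_CUBIC)[:,:,::-1])
E
```

```text
t 6.25 [0.6157 0.0037 0.0917] yaw 14.7 F [-0.5  0.7 -1. ] gap 0.516 q [-0.18  0.73  1.58  0.    0.84 -0.43]
to (0.616, 0.0025, 0.034, np.float64(14.6)) shift [-0.1  1.2 57.7] turn [-0.  -0.   0.1] len 58
```

View pics/s3.png

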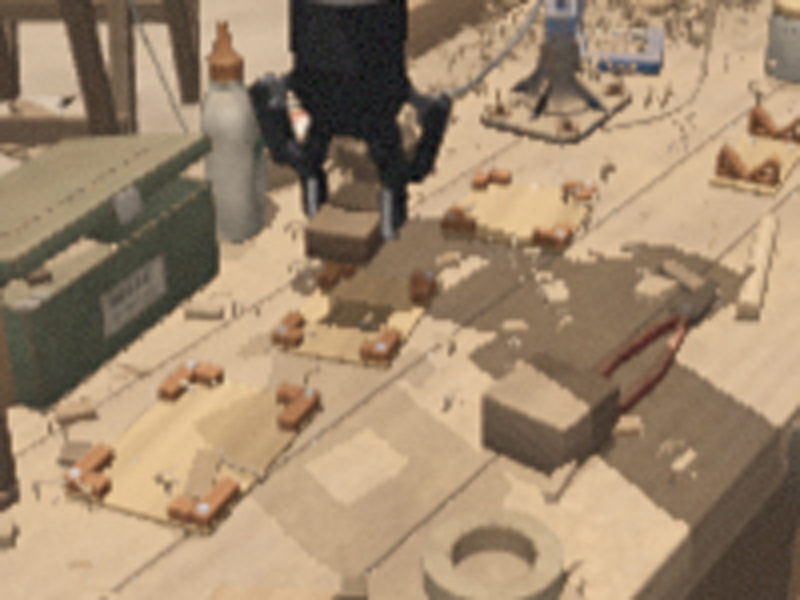

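Call:
{"op": "carry_out", "data": {
  "steps": [
    [[0,1,25],[0,0,0],1],
    [[0,1,45],[0,0,0],1],
    [[0,1,54],[0,0,0],1],
    [[0,1,58],[0,0,0],1],
    [[0,1,58],[0,0,0],1],
    [[0,1,58],[0,0,0],1]
  ]
}}

```text
clock: 7.05
ee_pos: [0.6166, 0.0027, 0.0343]
orientation: [0.992, 0.128, 0.001, 0.0]
contact_force: [0.5, 0.7, -0.5]
finger_gap: 0.52
```

Call:
{"op": "carry_out", "data": {
  "steps": [
    [[0,0,0],[0,0,0],0.2],
    [[0,0,0],[0,0,0],-0.2],
    [[0,0,0],[0,0,0],-0.5],
    [[0,0,0],[0,0,0],-0.5],
    [[0,0,0],[0,0,0],-0.5],
    [[0,0,-10],[0,0,0],-0.5],
    [[0,0,-30],[0,0,0],-0.5],
    [[0,0,-60],[0,0,0],-1],
    [[0,0,-85],[0,0,0],-1]
  ]
}}

```text
clock: 8.18
ee_pos: [0.617, 0.0026, 0.122]
orientation: [0.992, 0.128, 0.002, 0.0]
contact_force: [0.1, -0.3, 0.0]
finger_gap: 1.002
```

```bash
python3 mv.py .4705,.3133,.12,6.6
```

```text
t 8.18 [0.617  0.0026 0.122 ] yaw 14.7 F [ 0.1 -0.3  0. ] gap 1.002 q [-0.18  0.68  1.56  0.    0.89 -0.43]
to (0.4705, 0.3133, 0.12, np.float64(6.6)) shift [ -63.  -337.7    1.2] turn [ 0.1 -0.2  8.1] len 343
```

Call:
{"op": "carry_out", "data": {
  "steps": [
    [[-63,-338,0],[0,0,8.1],-1],
    [[-63,-338,0],[0,0,8.1],-1],
    [[-63,-338,0],[0,0,8.1],-1],
    [[-63,-338,0],[0,0,8.1],-1],
    [[-63,-338,0],[0,0,8.1],-1],
    [[-63,-338,0],[0,0,8.1],-1],
    [[-63,-338,0],[0,0,8.1],-1],
    [[-63,-338,0],[0,0,8.1],-1]
  ]
}}

```text
clock: 9.18
ee_pos: [0.4711, 0.3133, 0.1222]
orientation: [0.998, 0.057, 0.003, 0.0]
contact_force: [-0.8, -0.6, -0.4]
finger_gap: 1.001
```

```bash
python3 mv.py .4708,.3133,.031,6.6;  python3 - <<'E'
from workcell import ctrl
import cv2
p,d=ctrl.camera("side"); cv2.imwrite("pics/s4.png",cv2.resize(p[200:350,150:350],None,fx=4,fy=4,interpolation=cv2.INTER_CUBIC)[:,:,::-1])
p,d=ctrl.camera("top"); cv2.imwrite("pics/t4.png",cv2.resize(p[150:280,130:330],None,fx=4,fy=4,interpolation=cv2.INTER_CUBIC)[:,:,::-1])
E
```

```text
t 9.18 [0.4711 0.3133 0.1222] yaw 6.6 F [-0.8 -0.6 -0.4] gap 1.001 q [ 0.39  0.63  1.7  -0.    0.81  0.28]
to (0.4708, 0.3133, 0.031, np.float64(6.6)) shift [-0.9 -0.1 91.2] turn [ 0.  -0.4 -0. ] len 91
```

View pics/s4.png

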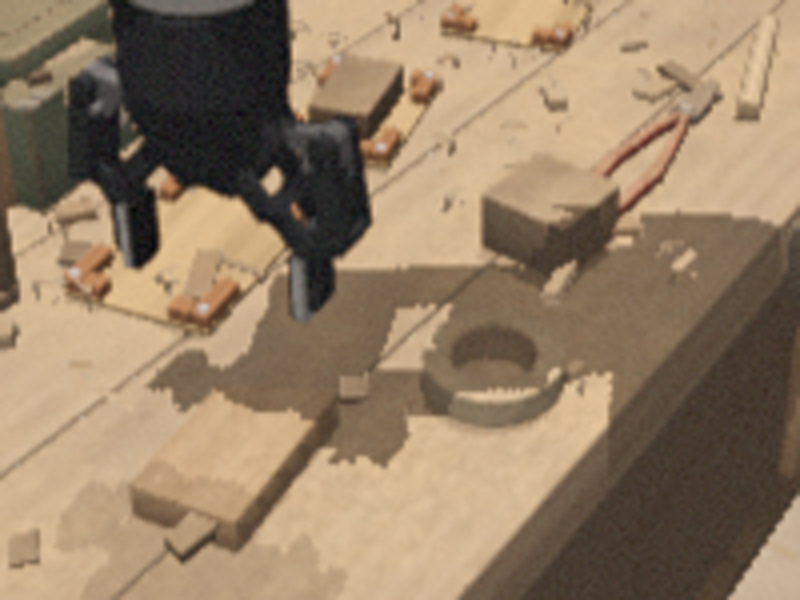

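View pics/t4.png

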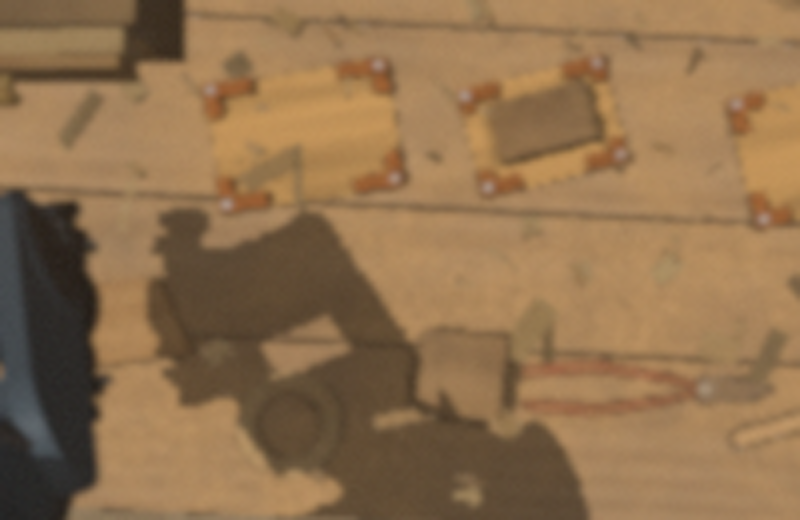

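Call:
{"op": "carry_out", "data": {
  "steps": [
    [[-1,0,40],[0,-0.4,0],-1],
    [[-1,0,70],[0,-0.4,0],-1],
    [[-1,0,86],[0,-0.4,0],-1],
    [[-1,0,91],[0,-0.4,0],-1],
    [[-1,0,91],[0,-0.4,0],-1],
    [[-1,0,91],[0,-0.4,0],1],
    [[-1,0,91],[0,-0.4,0],1],
    [[-1,0,91],[0,-0.4,0],1],
    [[-1,0,91],[0,-0.4,0],1],
    [[-1,0,91],[0,-0.4,0],1],
    [[-1,0,91],[0,-0.4,0],1],
    [[-1,0,91],[0,-0.4,0],1]
  ]
}}

```text
clock: 10.78
ee_pos: [0.4715, 0.3128, 0.0321]
orientation: [0.998, 0.057, 0.0, 0.0]
contact_force: [-0.3, -0.7, 5.6]
finger_gap: 0.691
```

Call:
{"op": "carry_out", "data": {
  "steps": [
    [[0,0,-20],[0,0,0],1],
    [[0,0,-50],[0,0,0],1],
    [[0,0,-60],[0,0,0],1],
    [[0,0,-60],[0,0,0],1]
  ]
}}

```text
clock: 11.28
ee_pos: [0.4717, 0.313, 0.0925]
orientation: [0.998, 0.057, 0.001, -0.0]
contact_force: [-0.2, 0.1, -0.6]
finger_gap: 0.683
```

```bash
python3 mv.py .610,.181,.09,8.7 .61,.181,.036,8.7;  python3 - <<'E'
from workcell import ctrl
import cv2
p,d=ctrl.camera("side"); cv2.imwrite("pics/s5.png",cv2.resize(p[200:350,130:330],None,fx=4,fy=4,interpolation=cv2.INTER_CUBIC)[:,:,::-1])
E
```

```text
t 11.28 [0.4717 0.313  0.0925] yaw 6.5 F [-0.2  0.1 -0.6] gap 0.683 q [ 0.39  0.68  1.71 -0.    0.75  0.28]
to (0.61, 0.181, 0.09, np.float64(8.7)) shift [122.5 146.8   2.7] turn [-0.  -0.1 -2.2] len 191
to (0.61, 0.181, 0.036, np.float64(8.7)) shift [122.4 146.8  56.7] turn [-0.  -0.1 -2.2] len 199
```

View pics/s5.png

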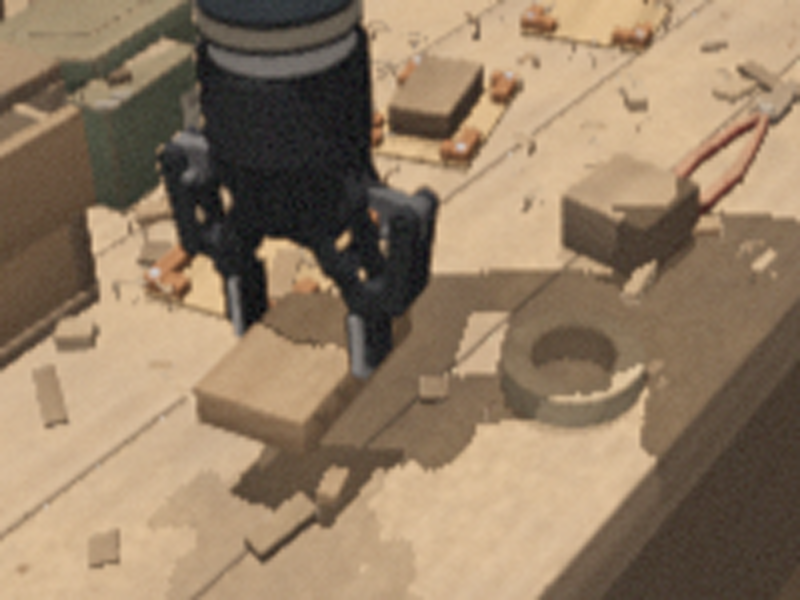

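Call:
{"op": "carry_out", "data": {
  "steps": [
    [[30,37,0],[0,0,-1],1],
    [[61,73,0],[0,0,-2.2],1],
    [[92,110,0],[0,0,-2.2],1],
    [[115,138,0],[0,0,-2.2],1],
    [[122,147,0],[0,0,-2.2],1],
    [[122,147,0],[0,0,-2.2],1],
    [[122,147,20],[0,0,-2.2],1],
    [[122,147,40],[0,0,-2.2],1],
    [[122,147,50],[0,0,-2.2],1],
    [[122,147,55],[0,0,-2.2],1],
    [[122,147,55],[0,0,-2.2],1]
  ]
}}

```text
clock: 12.7
ee_pos: [0.6086, 0.1809, 0.0371]
orientation: [0.997, 0.076, -0.0, 0.0]
contact_force: [-0.7, -0.3, 1.6]
finger_gap: 0.686
```

```bash
python3 mv.py .61,.181,.037,8.7;  python3 - <<'E'
from workcell import ctrl
import cv2
p,d=ctrl.camera("side"); cv2.imwrite("pics/s6.png",cv2.resize(p[200:350,130:330],None,fx=4,fy=4,interpolation=cv2.INTER_CUBIC)[:,:,::-1])
E
```

```text
t 12.7 [0.6086 0.1809 0.0371] yaw 8.7 F [-0.7 -0.3  1.6] gap 0.686 q [ 0.11  0.83  1.54 -0.    0.77 -0.04]
to (0.61, 0.181, 0.037, np.float64(8.7)) shift [1.4 0.1 0.1] turn [0. 0. 0.] len 1
```

View pics/s6.png

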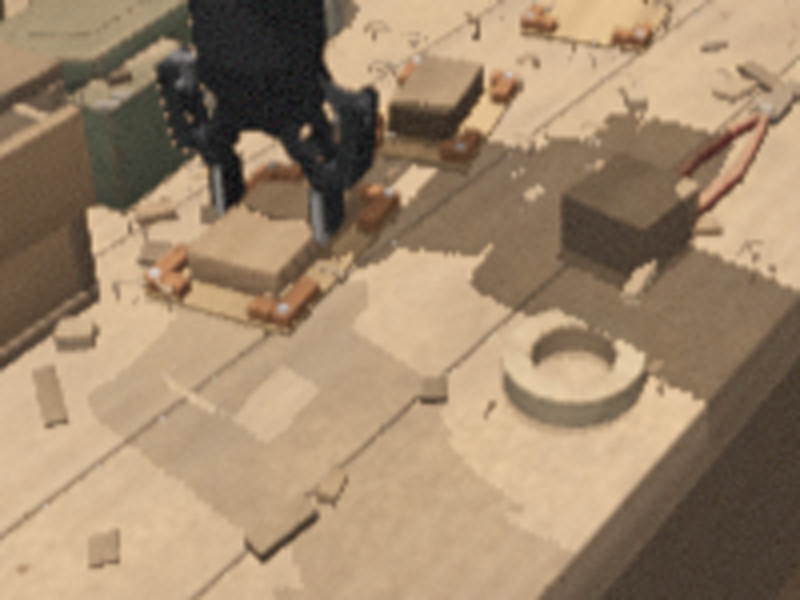

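Call:
{"op": "carry_out", "data": {
  "steps": [
    [[1,0,0],[0,0,0],0],
    [[1,0,0],[0,0,0],-0.5],
    [[1,0,0],[0,0,0],-0.8],
    [[1,0,0],[0,0,0],-0.8],
    [[1,0,0],[0,0,0],-0.8],
    [[1,0,-10],[0,0,0],-0.8],
    [[1,0,-30],[0,0,0],-0.8],
    [[1,0,-60],[0,0,0],-1],
    [[1,0,-85],[0,0,0],-1],
    [[1,0,-85],[0,0,0],-1]
  ]
}}

```text
clock: 14.0
ee_pos: [0.6118, 0.1814, 0.1259]
orientation: [0.997, 0.076, 0.003, -0.0]
contact_force: [-0.5, -0.6, -0.8]
finger_gap: 1.0
```

```bash
python3 mv.py .4315,.0605,.12,-6
```

```text
t 14.0 [0.6118 0.1814 0.1259] yaw 8.7 F [-0.5 -0.6 -0.8] gap 1.0 q [ 0.11  0.7   1.51 -0.    0.93 -0.04]
to (0.4315, 0.0605, 0.12, np.float64(-6.0)) shift [-196.6   92.1    4.6] turn [-0.  -0.4 14.7] len 217
```

Call:
{"op": "carry_out", "data": {
  "steps": [
    [[-197,92,5],[0,-0.4,14.7],-1],
    [[-197,92,5],[0,-0.4,14.7],-1],
    [[-197,92,5],[0,-0.4,14.7],-1],
    [[-197,92,5],[0,-0.4,14.7],-1],
    [[-197,92,5],[0,-0.4,14.7],-1],
    [[-197,92,5],[0,-0.4,14.7],-1]
  ]
}}

```text
clock: 14.75
ee_pos: [0.4327, 0.0605, 0.1197]
orientation: [0.999, -0.052, 0.001, -0.0]
contact_force: [-0.3, 0.2, -0.6]
finger_gap: 1.002
```

```bash
python3 mv.py .4315,.0605,.038,-6;  python3 - <<'E'
from fit import *
p,d=ctrl.camera("side"); cv2.imwrite("pics/s7.png",cv2.resize(p[200:350,150:350],None,fx=4,fy=4,interpolation=cv2.INTER_CUBIC)[:,:,::-1])
r=ctrl.trace("side","oak_blank")
for q in r[:2]:
    print(q['score'],q['box'],q['mask'].sum()); x,e=fit(block(.062,.062,.04),{'side':q['mask']},(.43,.06,-.08),0,("side",)); print(x,np.degrees(x[2]),e)
E
```

```text
t 14.75 [0.4327 0.0605 0.1197] yaw -6.0 F [-0.3  0.2 -0.6] gap 1.002 q [-0.12  0.53  2.02  0.    0.6  -0.01]
to (0.4315, 0.0605, 0.038, np.float64(-6.0)) shift [-1.4  0.2 81.7] turn [-0.  -0.1  0. ] len 82
0.6 [268.9, 239.6, 305.5, 269.0] 808
[ 0.4330269   0.05998115 -0.11604809] -6.649065992419442 [np.float64(0.058993399339934)]
```

View pics/s7.png

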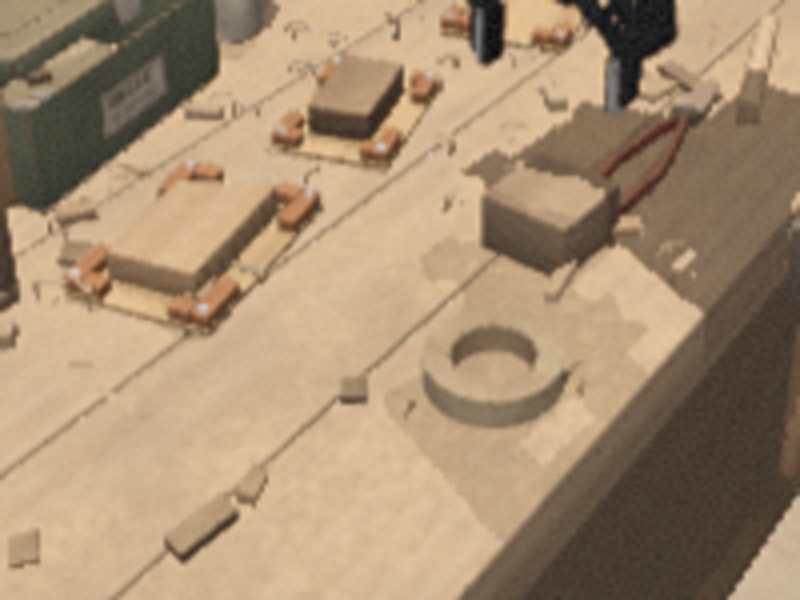

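Call:
{"op": "carry_out", "data": {
  "steps": [
    [[-1,0,40],[0,0,0.5],-1],
    [[-1,0,65],[0,0,0.5],-1],
    [[-1,0,77],[0,0,0.5],-1],
    [[-1,0,80],[0,0,0.5],-1],
    [[-1,0,80],[0,0,0.5],1],
    [[-1,0,80],[0,0,0.5],1],
    [[-1,0,80],[0,0,0.5],1],
    [[-1,0,80],[0,0,0.5],1],
    [[-1,0,80],[0,0,0.5],1],
    [[-1,0,80],[0,0,0.5],1],
    [[-1,0,80],[0,0,0.5],1]
  ]
}}

```text
clock: 16.23
ee_pos: [0.4324, 0.061, 0.0404]
orientation: [0.998, -0.056, 0.002, -0.0]
contact_force: [-0.2, 1.4, 6.0]
finger_gap: 0.716
```

Call:
{"op": "carry_out", "data": {
  "steps": [
    [[0,0,-20],[0,0,0],1],
    [[0,0,-50],[0,0,0],1],
    [[0,0,-65],[0,0,0],1],
    [[0,0,-65],[0,0,0],1]
  ]
}}

```text
clock: 16.73
ee_pos: [0.433, 0.0608, 0.1065]
orientation: [0.998, -0.056, 0.003, -0.0]
contact_force: [-0.3, 0.3, -1.4]
finger_gap: 0.718
```

```bash
python3 mv.py .598,-.1945,.105,13.2 .598,-.1945,.046,13.2;  python3 - <<'E'
from workcell import ctrl
import cv2
p,d=ctrl.camera("side"); cv2.imwrite("pics/s8.png",cv2.resize(p[170:320,150:350],None,fx=4,fy=4,interpolation=cv2.INTER_CUBIC)[:,:,::-1])
E
```

```text
t 16.73 [0.433  0.0608 0.1065] yaw -6.4 F [-0.3  0.3 -1.4] gap 0.718 q [-0.12  0.56  2.03  0.    0.55 -0.01]
to (0.598, -0.1945, 0.105, np.float64(13.2)) shift [192.5 235.3   2.7] turn [  0.   -0.4 -19.6] len 304
to (0.598, -0.1945, 0.046, np.float64(13.2)) shift [192.1 235.3  61.6] turn [  0.   -0.4 -19.6] len 310
```

View pics/s8.png

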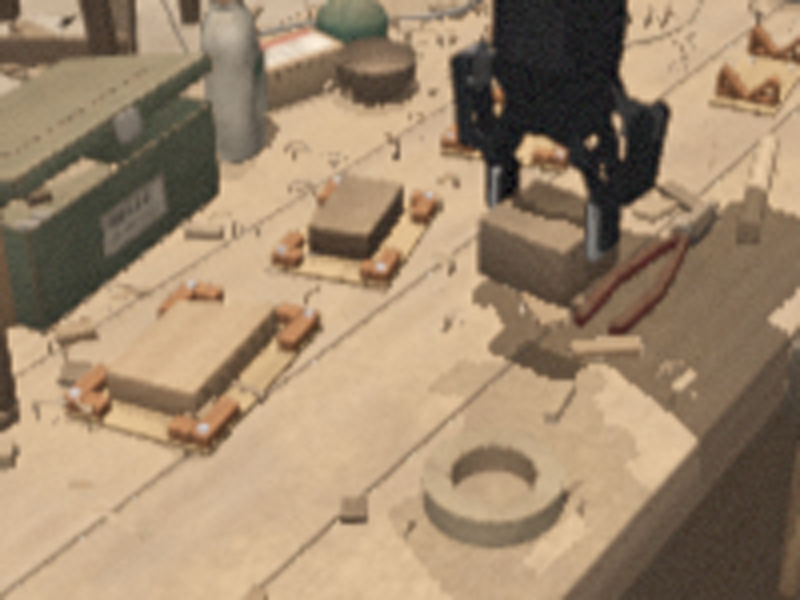

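Call:
{"op": "carry_out", "data": {
  "steps": [
    [[38,47,0],[0,0,-4],1],
    [[77,94,0],[0,0,-8],1],
    [[115,141,0],[0,0,-12],1],
    [[154,188,0],[0,-0.2,-16],1],
    [[180,220,0],[0,-0.4,-19.6],1],
    [[192,235,0],[0,-0.4,-19.6],1],
    [[192,235,0],[0,-0.4,-19.6],1],
    [[192,235,0],[0,-0.4,-19.6],1],
    [[192,235,25],[0,-0.4,-19.6],1],
    [[192,235,45],[0,-0.4,-19.6],1],
    [[192,235,55],[0,-0.4,-19.6],1],
    [[192,235,60],[0,-0.4,-19.6],1],
    [[192,235,60],[0,-0.4,-19.6],1]
  ]
}}

```text
clock: 18.4
ee_pos: [0.5975, -0.1941, 0.0467]
orientation: [0.993, 0.115, -0.001, 0.0]
contact_force: [0.8, 0.3, -0.6]
finger_gap: 0.715
```

```bash
python3 mv.py .598,-.1945,.046,13.2;  python3 - <<'E'
from workcell import ctrl
import cv2
p,d=ctrl.camera("side"); cv2.imwrite("pics/s9.png",cv2.resize(p[150:270,200:360],None,fx=5,fy=5,interpolation=cv2.INTER_CUBIC)[:,:,::-1])
E
```

```text
t 18.4 [ 0.5975 -0.1941  0.0467] yaw 13.2 F [ 0.8  0.3 -0.6] gap 0.715 q [-0.49  0.81  1.56 -0.    0.78 -0.72]
to (0.598, -0.1945, 0.046, np.float64(13.2)) shift [0.4 0.5 0.7] turn [ 0.   0.1 -0. ] len 1
```

View pics/s9.png

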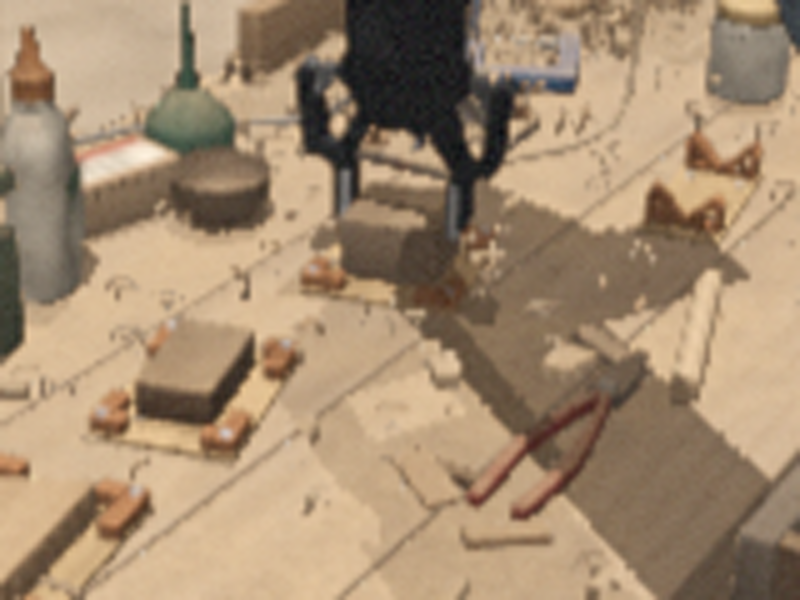

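Block sits inside the stops; lowering the last bit and releasing.

Call:
{"op": "carry_out", "data": {
  "steps": [
    [[0,0,1],[0,0,0],1],
    [[0,0,1],[0,0,0],0],
    [[0,0,1],[0,0,0],-0.6],
    [[0,0,1],[0,0,0],-0.9],
    [[0,0,1],[0,0,0],-0.9],
    [[0,0,1],[0,0,0],-0.9],
    [[0,0,-10],[0,0,0],-0.9],
    [[0,0,-30],[0,0,0],-0.9],
    [[0,0,-60],[0,0,0],-1],
    [[0,0,-85],[0,0,0],-1],
    [[0,0,-85],[0,0,0],-1]
  ]
}}

```text
clock: 19.82
ee_pos: [0.5996, -0.1951, 0.1358]
orientation: [0.993, 0.115, 0.002, 0.002]
contact_force: [0.1, 0.6, -0.2]
finger_gap: 0.999
```

```bash
python3 mv.py .4,-.2045,.12,15.5
```

```text
t 19.82 [ 0.5996 -0.1951  0.1358] yaw 13.2 F [ 0.1  0.6 -0.2] gap 0.999 q [-0.49  0.68  1.52 -0.    0.94 -0.72]
to (0.4, -0.2045, 0.12, np.float64(15.5)) shift [-196.5  -36.5   14.8] turn [ 0.3 -0.2 -2.3] len 200
```

```bash
python3 - <<'E'
from fit import *
# s7: open, TCP .4327 .0605 .1197 yaw -6
for t in (9,15,22,28): print('open',t,proj("side",np.array([[.4327-.045,.065,.1197-t/1000],[.4327-.045,.065+.011,.1197-t/1000],[.4327-.056,.065+.011,.1197-t/1000]])).round(1).tolist())
# s8: closed on oak TCP .433 .0608 .1065
for t in (15,22,28): print('oak',t,proj("side",np.array([[.433-.034,.0645,.1065-t/1000],[.433-.034,.0645+.011,.1065-t/1000],[.433-.044,.0645+.011,.1065-t/1000]])).round(1).tolist())
E
python3 - <<'E'
import cv2
a=cv2.imread("pics/s7.png");b=cv2.imread("pics/s8.png")
cv2.imwrite("pics/z.png",cv2.hconcat([cv2.resize(a[0:150,450:700],None,fx=1.5,fy=1.5),cv2.resize(b[130:330,450:700],None,fx=1.5,fy=1.5)[:225]]))
E
```

```text
open 9 [[304.0, 227.4], [301.8, 229.5], [306.2, 230.8]]
open 15 [[303.9, 229.6], [301.7, 231.7], [306.0, 233.1]]
open 22 [[303.7, 232.2], [301.6, 234.4], [305.9, 235.7]]
open 28 [[303.6, 234.4], [301.5, 236.6], [305.8, 237.9]]
oak 15 [[299.4, 233.1], [297.2, 235.2], [301.0, 236.4]]
oak 22 [[299.2, 235.6], [297.1, 237.8], [300.9, 239.0]]
oak 28 [[299.1, 237.8], [297.0, 240.0], [300.8, 241.2]]
```

View pics/z.png

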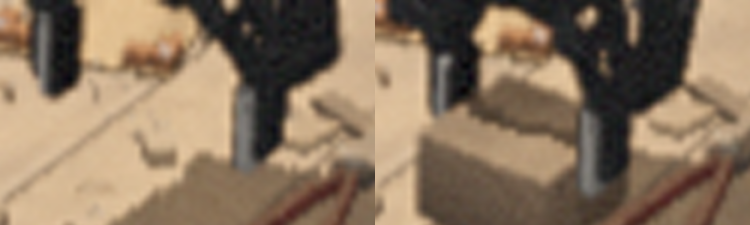

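Call:
{"op": "carry_out", "data": {
  "steps": [
    [[-196,-36,15],[0,0,-2.3],0.1],
    [[-196,-36,15],[0,0,-2.3],0.1],
    [[-196,-36,15],[0,0,-2.3],0.1],
    [[-196,-36,15],[0,0,-2.3],0.1],
    [[-196,-36,15],[0,0,-2.3],0.1],
    [[-196,-36,15],[0,0,-2.3],0.1]
  ]
}}

```text
clock: 20.58
ee_pos: [0.4027, -0.2059, 0.12]
orientation: [0.991, 0.135, 0.003, 0.004]
contact_force: [0.5, -0.4, 0.6]
finger_gap: 0.45
```

```bash
python3 mv.py .4,-.2045,.06,15.5 .4,-.2045,.025,15.5;  python3 - <<'E'
from fit import *
P={}
for n in C:
    p,d=ctrl.camera(n);P[n]=p
    for k,parts,i in(("dowel_mid",[boxp(-.008,.008,-.07,.07,.002,.014)],(.4,-.204,.27)),("v_rest",[boxp(-.028,.028,-.063,.063,0,.005),boxp(-.028,.028,-.054,-.04,0,.025),boxp(-.028,.028,.04,.054,0,.025)],(.472,-.391,.1))):
        for q in ctrl.trace(n,k)[:2]:
            x,e=fit(parts,{n:q['mask']},i,0,(n,)); print(n,k,round(q['score'],2),np.round(q['box']),q['mask'].sum(),x[:2].round(4),np.degrees(x[2]).round(1),e)
a=cv2.resize(P['top'][200:280,290:440],None,fx=5,fy=5,interpolation=cv2.INTER_CUBIC); cv2.imwrite("pics/t10.png",a[:,:,::-1])
b=cv2.resize(P['side'][150:260,260:400],None,fx=5,fy=5,interpolation=cv2.INTER_CUBIC); cv2.imwrite("pics/s10.png",b[:,:,::-1])
E
```

```text
t 20.57 [ 0.4027 -0.2059  0.12  ] yaw 15.5 F [ 0.5 -0.4  0.6] gap 0.45 q [-0.72  0.54  1.98  0.    0.61 -0.99]
to (0.4, -0.2045, 0.06, np.float64(15.5)) shift [-2.6 -2.6 59.9] turn [ 0.5 -0.3  0. ] len 60
to (0.4, -0.2045, 0.025, np.float64(15.5)) shift [-2.8 -2.9 94.9] turn [ 0.5 -0.3  0. ] len 95
top v_rest 0.56 [375. 217. 425. 241.] 789 [ 0.4705 -0.3908] 5.9 [np.float64(0.04508561345957901)]
side dowel_mid 0.43 [334. 206. 346. 232.] 162 [ 0.4021 -0.2067] 15.5 [np.float64(0.11428225611232148)]
side v_rest 0.88 [327. 175. 348. 199.] 314 [ 0.4753 -0.3963] 9.3 [np.float64(0.21340077432246782)]
side v_rest 0.25 [165. 239. 231. 283.] 784 [ 0.472 -0.391] 5.7 [np.float64(1.0)]
```

View pics/t10.png

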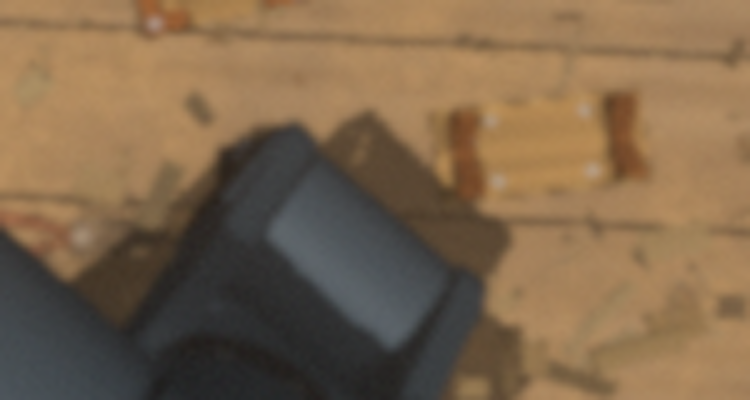

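View pics/s10.png

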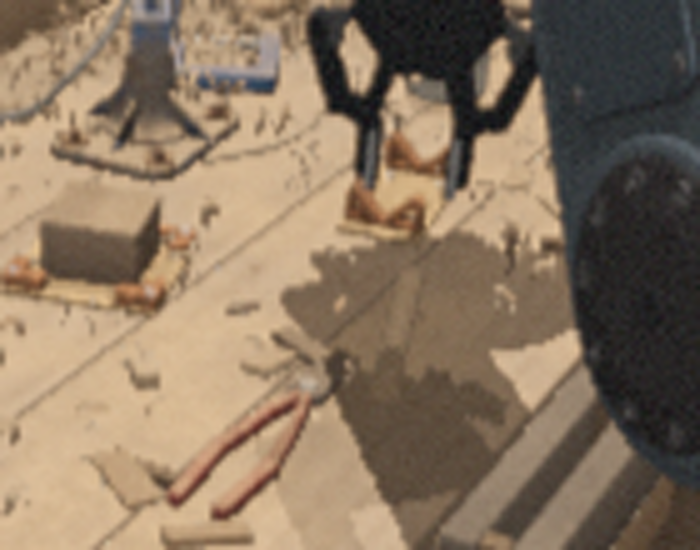

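Call:
{"op": "carry_out", "data": {
  "steps": [
    [[-2,-2,40],[0.5,-0.3,0],0.1],
    [[-2,-2,70],[0.5,-0.3,0],0.1],
    [[-2,-2,88],[0.5,-0.3,0],0.1],
    [[-2,-2,95],[0.5,-0.3,0],0.1],
    [[-2,-2,95],[0.5,-0.3,0],0.1],
    [[-2,-2,95],[0.5,-0.3,0],0.1]
  ]
}}

```text
clock: 21.62
ee_pos: [0.3998, -0.2041, 0.0253]
orientation: [0.991, 0.135, -0.0, -0.001]
contact_force: [0.0, -0.7, -0.7]
finger_gap: 0.449
```

```bash
python3 mv.py .401,-.205,.025,15.5;  python3 - <<'E'
from fit import *
p,d=ctrl.camera("side")
b=cv2.resize(p[150:260,260:400],None,fx=5,fy=5,interpolation=cv2.INTER_CUBIC); cv2.imwrite("pics/s11.png",b[:,:,::-1])
E
```

```text
t 21.62 [ 0.3998 -0.2041  0.0253] yaw 15.6 F [ 0.  -0.7 -0.7] gap 0.449 q [-0.72  0.75  2.02  0.    0.37 -1.  ]
to (0.401, -0.205, 0.025, np.float64(15.5)) shift [0.9 1.2 0.3] turn [-0.1  0.   0.1] len 2
```

View pics/s11.png

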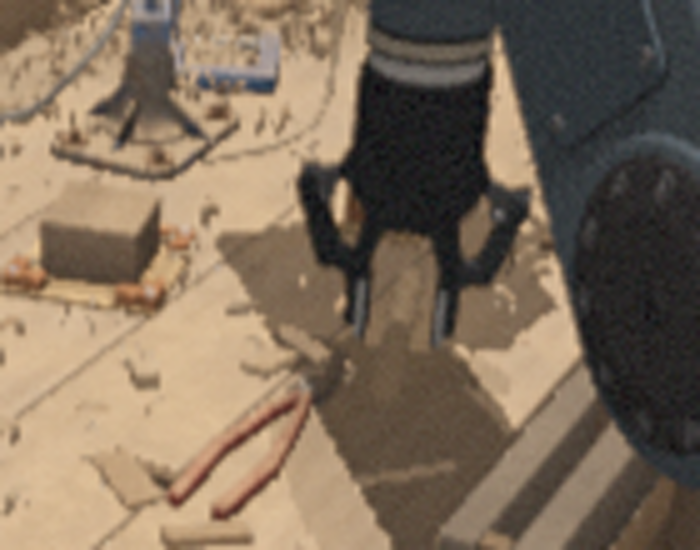

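Call:
{"op": "carry_out", "data": {
  "steps": [
    [[1,1,0],[0,0,0],0.3],
    [[1,1,0],[0,0,0],0.5],
    [[1,1,0],[0,0,0],1],
    [[1,1,0],[0,0,0],1],
    [[1,1,0],[0,0,0],1],
    [[1,1,0],[0,0,0],1],
    [[1,1,0],[0,0,0],1]
  ]
}}

```text
clock: 22.55
ee_pos: [0.4013, -0.2051, 0.0259]
orientation: [0.991, 0.135, 0.0, -0.0]
contact_force: [0.2, -0.1, 6.1]
finger_gap: 0.173
```

Call:
{"op": "carry_out", "data": {
  "steps": [
    [[0,0,-15],[0,0,0],1],
    [[0,0,-40],[0,0,0],1],
    [[0,0,-60],[0,0,0],1],
    [[0,0,-70],[0,0,0],1],
    [[0,0,-70],[0,0,0],1]
  ]
}}

```text
clock: 23.18
ee_pos: [0.4015, -0.2053, 0.0967]
orientation: [0.991, 0.135, 0.001, 0.0]
contact_force: [0.4, 0.5, -0.8]
finger_gap: 0.173
```

```bash
python3 mv.py .472,-.3915,.095,6.2 .472,-.3915,.040,6.2;  python3 - <<'E'
from fit import *
p,d=ctrl.camera("side")
b=cv2.resize(p[150:260,260:400],None,fx=5,fy=5,interpolation=cv2.INTER_CUBIC); cv2.imwrite("pics/s12.png",b[:,:,::-1])
E
```

```text
t 23.18 [ 0.4015 -0.2053  0.0967] yaw 15.6 F [ 0.4  0.5 -0.8] gap 0.173 q [-0.72  0.59  2.    0.    0.56 -0.99]
to (0.472, -0.3915, 0.095, np.float64(6.2)) shift [ 18.  198.3   1.9] turn [ 0.1 -0.1  9.4] len 199
to (0.472, -0.3915, 0.04, np.float64(6.2)) shift [ 17.9 198.2  56.9] turn [ 0.1 -0.1  9.4] len 207
```

View pics/s12.png

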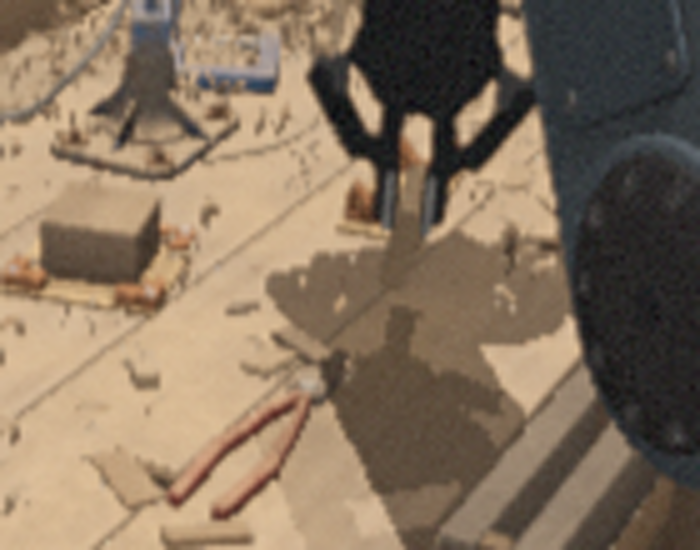

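Call:
{"op": "carry_out", "data": {
  "steps": [
    [[5,45,0],[0,0,2],1],
    [[9,90,0],[0,0,4.5],1],
    [[14,140,0],[0,0,7],1],
    [[18,180,0],[0,0,9.4],1],
    [[18,198,0],[0,0,9.4],1],
    [[18,198,0],[0,0,9.4],1],
    [[18,198,0],[0,0,9.4],1],
    [[18,198,20],[0,0,9.4],1],
    [[18,198,20],[0,0,9.4],1]
  ]
}}

```text
clock: 24.35
ee_pos: [0.4704, -0.3885, 0.0746]
orientation: [0.999, 0.054, -0.001, -0.002]
contact_force: [-0.9, -0.3, -0.4]
finger_gap: 0.173
```

```bash
python3 mv.py .472,-.3915,.0405,6.2;  python3 - <<'E'
from fit import *
p,d=ctrl.camera("side")
b=cv2.resize(p[140:230,280:400],None,fx=6,fy=6,interpolation=cv2.INTER_CUBIC); cv2.imwrite("pics/s13.png",b[:,:,::-1])
p,d=ctrl.camera("top")
b=cv2.resize(p[190:270,330:450],None,fx=6,fy=6,interpolation=cv2.INTER_CUBIC); cv2.imwrite("pics/t13.png",b[:,:,::-1])
E
```

```text
t 24.35 [ 0.4704 -0.3885  0.0746] yaw 6.2 F [-0.9 -0.3 -0.4] gap 0.173 q [-0.87  0.75  1.59  0.    0.8  -0.98]
to (0.472, -0.3915, 0.0405, np.float64(6.2)) shift [ 1.3  3.3 34.1] turn [-0.3  0.1 -0. ] len 34
```

View pics/s13.png

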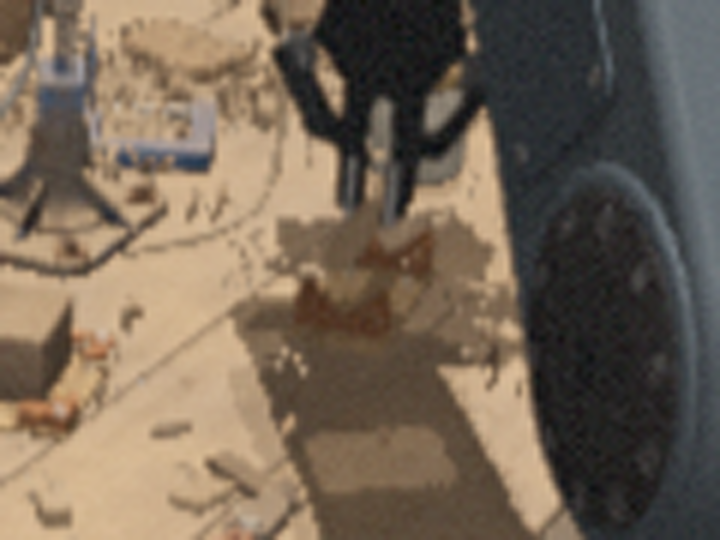

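View pics/t13.png

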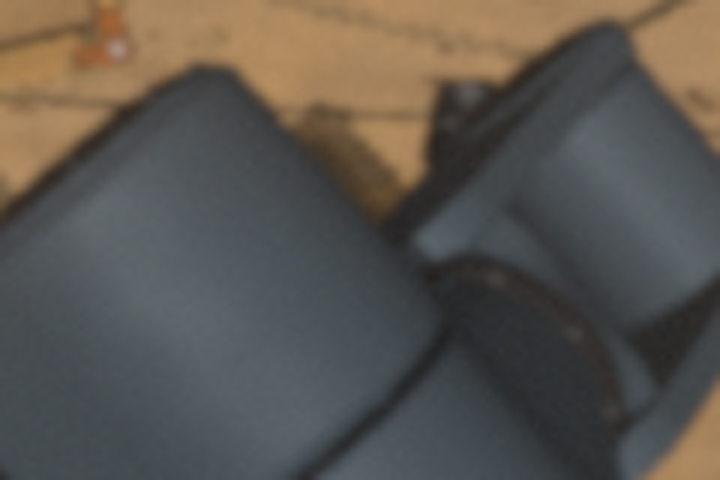

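Call:
{"op": "carry_out", "data": {
  "steps": [
    [[1,3,10],[-0.3,0,0],1],
    [[1,3,20],[-0.3,0,0],1],
    [[1,3,27],[-0.3,0,0],1],
    [[1,3,31],[-0.3,0,0],1],
    [[1,3,34],[-0.3,0,0],1],
    [[1,3,34],[-0.3,0,0],1]
  ]
}}

```text
clock: 25.2
ee_pos: [0.4727, -0.3928, 0.0419]
orientation: [0.999, 0.054, -0.0, 0.002]
contact_force: [-0.3, 0.5, -0.5]
finger_gap: 0.17
```

```bash
python3 mv.py .472,-.3915,.0395,6.2;  python3 - <<'E'
from fit import *
p,d=ctrl.camera("side")
b=cv2.resize(p[140:230,280:400],None,fx=6,fy=6,interpolation=cv2.INTER_CUBIC); cv2.imwrite("pics/s14.png",b[:,:,::-1])
E
```

```text
t 25.2 [ 0.4727 -0.3928  0.0419] yaw 6.2 F [-0.3  0.5 -0.5] gap 0.17 q [-0.87  0.8   1.6  -0.    0.74 -0.98]
to (0.472, -0.3915, 0.0395, np.float64(6.2)) shift [-0.5 -1.3  2.4] turn [ 0.2  0.  -0. ] len 3
```

View pics/s14.png

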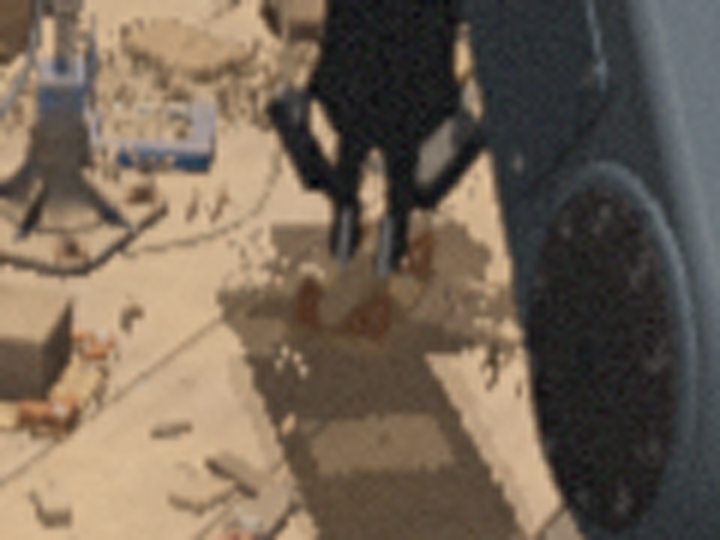

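Call:
{"op": "carry_out", "data": {
  "steps": [
    [[0,-1,2],[0,0,0],1],
    [[0,-1,2.5],[0,0,0],1],
    [[0,-1,2.5],[0,0,0],1],
    [[0,-1,2.5],[0,0,0],0.6],
    [[0,-1,2.5],[0,0,0],0.4],
    [[0,-1,2.5],[0,0,0],0.2],
    [[0,-1,2.5],[0,0,0],0.2],
    [[0,-1,2.5],[0,0,0],0.2],
    [[0,-1,-10],[0,0,0],0.2],
    [[0,-1,-30],[0,0,0],0.2],
    [[0,-1,-60],[0,0,0],0.2],
    [[0,-1,-110],[0,0,0],0.2]
  ]
}}

```text
clock: 26.75
ee_pos: [0.472, -0.3908, 0.1533]
orientation: [0.999, 0.054, -0.001, 0.001]
contact_force: [0.0, 0.0, 0.4]
finger_gap: 0.402
```

```bash
python3 mv.py .35,-.40,.25,6.2 .27,-.45,.3,-40
```

```text
t 26.75 [ 0.472  -0.3908  0.1533] yaw 6.2 F [0.  0.  0.4] gap 0.402 q [-0.87  0.64  1.55 -0.    0.95 -0.98]
to (0.35, -0.4, 0.25, np.float64(6.2)) shift [-122.4   -3.8  -96.6] turn [ 0.1  0.1 -0. ] len 156
to (0.27, -0.45, 0.3, np.float64(-40.0)) shift [-207.4   37.4 -146.4] turn [ 0.1  0.  46.2] len 257
```

Call:
{"op": "carry_out", "data": {
  "steps": [
    [[-100,0,-100],[0,0,10],0.2],
    [[-207,37,-146],[0,0,46],0.2],
    [[-207,37,-146],[0,0,46],0.2],
    [[-207,37,-146],[0,0,46],0.2],
    [[-207,37,-146],[0,0,46],0.2],
    [[-207,37,-146],[0,0,46],0.2],
    [[-207,37,-146],[0,0,46],0.2],
    [[-207,37,-146],[0,0,46],0.2]
  ]
}}

```text
clock: 27.75
ee_pos: [0.271, -0.4488, 0.2992]
orientation: [0.941, -0.34, -0.0, 0.001]
contact_force: [-0.5, 0.6, 0.2]
finger_gap: 0.399
```

```bash
python3 mv.py .26,-.568,.25,-60;  python3 - <<'E'
from fit import *
p,d=ctrl.camera("side")
b=cv2.resize(p[150:310,150:370],None,fx=3.6,fy=3.6,interpolation=cv2.INTER_CUBIC); cv2.imwrite("pics/s15.png",b[:,:,::-1])
p,d=ctrl.camera("top")
b=cv2.resize(p[150:280,170:440],None,fx=2.9,fy=2.9,interpolation=cv2.INTER_CUBIC); cv2.imwrite("pics/t15.png",b[:,:,::-1])
E
```

```text
t 27.75 [ 0.271  -0.4488  0.2992] yaw -39.7 F [-0.5  0.6  0.2] gap 0.399 q [-1.24  0.34  1.63 -0.    1.18 -0.55]
to (0.26, -0.568, 0.25, np.float64(-60.0)) shift [67.7 98.7 49.4] turn [ 0.1 -0.  20.3] len 129
```

View pics/s15.png

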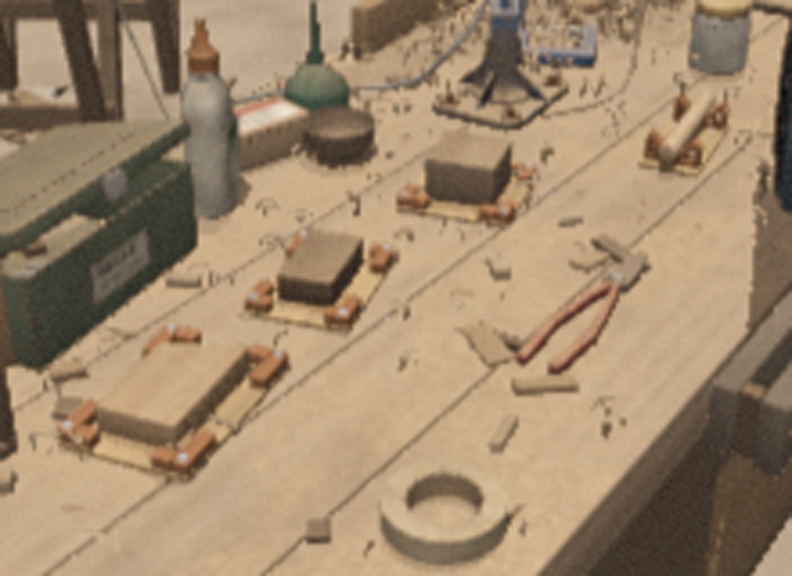

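View pics/t15.png

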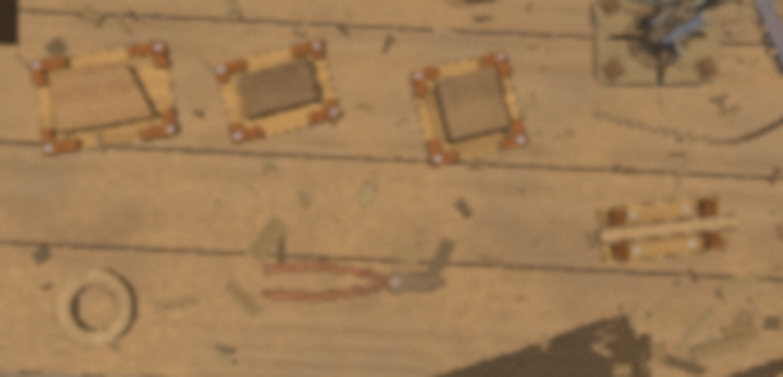

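```bash
cat > chk.py <<'E'
from fit import *
nests={'pine':(.610,.181,8.7),'oak':(.598,-.1945,13.4),'dark':(.616,.0025,14.8)}
jobs=[("dowel_mid",[boxp(-.008,.008,-.07,.07,-.006,.006)],(.472,-.391,.1),.021),("oak_blank",block(.062,.062,.04),(.598,-.194,.23),.005),("dark_blank",block(.045,.075,.024),(.616,.002,.25),.005),
("pine_blank",[np.array([[a,b,z] for a,b in((-.03,-.05),(.03,-.031),(.03,.05),(-.03,.05)) for z in(0,.022)])],(.61,.18,.15),.005),
("v_rest",[boxp(-.028,.028,-.063,.063,0,.005),boxp(-.028,.028,-.054,-.04,0,.025),boxp(-.028,.028,.04,.054,0,.025)],(.472,-.391,.1),0)]
P={}
for n in C:
    p,d=ctrl.camera(n); P[n]=p
    for k,parts,i,z in jobs:
        for q in ctrl.trace(n,k)[:2]:
            x,e=fit(parts,{n:q['mask']},i,z,(n,)); print(n,k,round(q['score'],2),np.round(q['box']),x[:2].round(4),np.degrees(x[2]).round(1),np.round(e,2))
b=cv2.resize(P['top'][210:250,360:440],None,fx=9,fy=9,interpolation=cv2.INTER_CUBIC); a=cv2.resize(P['side'][165:205,310:370],None,fx=9,fy=9,interpolation=cv2.INTER_CUBIC)
cv2.imwrite("pics/v_"+str(round(ctrl.sense()['clock'],1))+".png",b[:,:,::-1]); cv2.imwrite("pics/vs_"+str(round(ctrl.sense()['clock'],1))+".png",a[:,:,::-1])
E
python3 chk.py; ls -t pics|head -2
```

```text
top dowel_mid 0.78 [377. 226. 424. 231.] [ 0.4721 -0.3941] 5.6 [0.2]
top oak_blank 0.6 [322. 175. 344. 199.] [ 0.5975 -0.1948] 13.5 [0.08]
top dark_blank 0.77 [255. 168. 281. 193.] [0.6162 0.0018] 14.6 [0.08]
top pine_blank 0.88 [187. 170. 221. 198.] [0.6095 0.1837] 8.8 [0.05]
top v_rest 0.65 [375. 220. 424. 240.] [ 0.4715 -0.3901] 5.6 [0.45]
side dowel_mid 0.44 [333. 175. 347. 196.] [ 0.4739 -0.3977] 6.0 [0.11]
side oak_blank 0.82 [267. 187. 293. 207.] [ 0.6006 -0.1981] 14.9 [0.06]
side dark_blank 0.95 [226. 214. 252. 234.] [ 0.6201 -0.0016] 16.3 [0.1]
side dark_blank 0.55 [220. 214. 261. 242.] [0.5899 0.0246] 10.5 [0.93]
side pine_blank 0.64 [176. 248. 221. 271.] [0.6131 0.1797] 13.2 [0.12]
side v_rest 0.71 [260. 197. 296. 214.] [ 0.472 -0.391] 5.7 [1.]
side v_rest 0.68 [327. 171. 350. 201.] [ 0.4731 -0.3976] 8.4 [0.25]
vs_28.4.png
v_28.4.png
```

View pics/v_28.4.png

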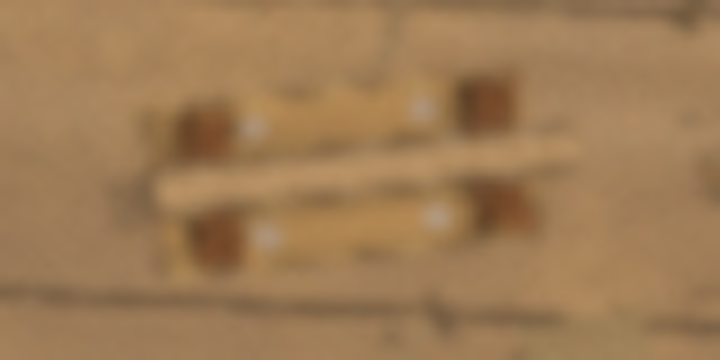

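View pics/vs_28.4.png

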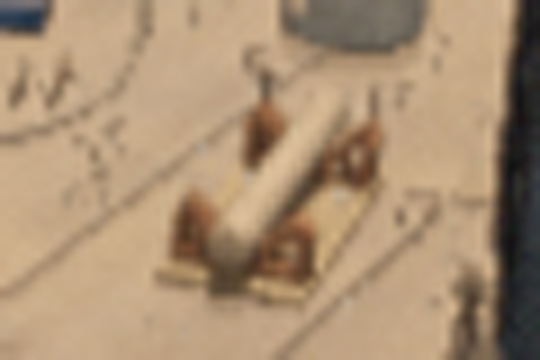

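```bash
python3 mv.py .472,-.391,.14,6
```

```text
t 28.45 [ 0.2703 -0.4496  0.2996] yaw -39.8 F [-0.2 -0.2  0.7] gap 0.4 q [-1.24  0.34  1.63 -0.    1.18 -0.55]
to (0.472, -0.391, 0.14, np.float64(6.0)) shift [ 117.3 -174.5  159.3] turn [  0.1   0.  -45.8] len 264
```

Call:
{"op": "carry_out", "data": {
  "steps": [
    [[117,-174,80],[0,0,-45.8],0.1],
    [[117,-174,100],[0,0,-45.8],0.1],
    [[117,-174,130],[0,0,-45.8],0.1],
    [[117,-174,159],[0,0,-45.8],0.1],
    [[117,-174,159],[0,0,-45.8],0.1],
    [[117,-174,159],[0,0,-45.8],0.1],
    [[117,-174,159],[0,0,-45.8],0.1],
    [[117,-174,159],[0,0,-45.8],0.1],
    [[117,-174,159],[0,0,-45.8],0.1]
  ]
}}

```text
clock: 29.58
ee_pos: [0.4712, -0.3922, 0.1418]
orientation: [0.999, 0.051, 0.0, 0.002]
contact_force: [0.2, -0.7, 0.5]
finger_gap: 0.451
```

```bash
python3 mv.py .4725,-.391,.0395,6
```

```text
t 29.57 [ 0.4712 -0.3922  0.1418] yaw 5.9 F [ 0.2 -0.7  0.5] gap 0.451 q [-0.88  0.65  1.56 -0.    0.93 -0.98]
to (0.4725, -0.391, 0.0395, np.float64(6.0)) shift [  1.4  -1.5 102.3] turn [ 0.2 -0.  -0.1] len 102
```

Call:
{"op": "carry_out", "data": {
  "steps": [
    [[1,-1,45],[0.2,0,0],0.1],
    [[1,-1,80],[0.2,0,0],0.1],
    [[1,-1,97],[0.2,0,0],0.1],
    [[1,-1,102],[0.2,0,0],0.1],
    [[1,-1,102],[0.2,0,0],0.1],
    [[1,-1,102],[0.2,0,0],0.5],
    [[1,-1,102],[0.2,0,0],1],
    [[1,-1,102],[0.2,0,0],1],
    [[1,-1,102],[0.2,0,0],1],
    [[1,-1,102],[0.2,0,0],1],
    [[1,-1,102],[0.2,0,0],1]
  ]
}}

```text
clock: 30.95
ee_pos: [0.4715, -0.3923, 0.0411]
orientation: [0.999, 0.052, -0.0, 0.001]
contact_force: [-4.8, -1.6, 6.1]
finger_gap: 0.17
```

```bash
python3 mv.py
```

```text
t 30.95 [ 0.4715 -0.3923  0.0411] yaw 5.9 F [-4.8 -1.6  6.1] gap 0.17 q [-0.88  0.8   1.6  -0.    0.74 -0.98]
```

Gripped; lift 8 mm, shift 4 mm toward +y along the rest, lower, release.

Call:
{"op": "carry_out", "data": {
  "steps": [
    [[0,0,-5],[0,0,0],1],
    [[0,0,-8],[0,0,0],1],
    [[0,-2,-8],[0,0,0],1],
    [[0,-4,-8],[0,0,0],1],
    [[0,-4,-8],[0,0,0],1],
    [[0,-4,-4],[0,0,0],1],
    [[0,-4,0],[0,0,0],1],
    [[0,-4,1],[0,0,0],1],
    [[0,-4,1],[0,0,0],1]
  ]
}}

```text
clock: 32.08
ee_pos: [0.471, -0.3883, 0.0412]
orientation: [0.999, 0.052, -0.0, 0.001]
contact_force: [-2.1, 1.9, 7.7]
finger_gap: 0.174
```

```bash
python3 mv.py
```

```text
t 32.08 [ 0.471  -0.3883  0.0412] yaw 6.0 F [-2.1  1.9  7.7] gap 0.174 q [-0.87  0.8   1.61 -0.    0.73 -0.97]
```

Call:
{"op": "carry_out", "data": {
  "steps": [
    [[0,0,0],[0,0,0],0.6],
    [[0,0,0],[0,0,0],0.4],
    [[0,0,0],[0,0,0],0.2],
    [[0,0,0],[0,0,0],0.2],
    [[0,0,0],[0,0,0],0.2],
    [[0,0,-10],[0,0,0],0.2],
    [[0,0,-30],[0,0,0],0.2],
    [[0,0,-60],[0,0,0],0.2],
    [[0,0,-110],[0,0,0],0.2],
    [[-100,0,-200],[0,0,10],0.2],
    [[-207,37,-256],[0,0,46],0.2],
    [[-207,37,-256],[0,0,46],0.2],
    [[-207,37,-256],[0,0,46],0.2],
    [[-207,37,-256],[0,0,46],0.2],
    [[-207,37,-256],[0,0,46],0.2],
    [[-207,37,-256],[0,0,46],0.2],
    [[-207,37,-256],[0,0,46],0.2]
  ]
}}

```text
clock: 34.2
ee_pos: [0.2698, -0.4453, 0.297]
orientation: [0.94, -0.341, -0.0, 0.001]
contact_force: [0.4, -0.9, 0.2]
finger_gap: 0.401
```

```bash
python3 mv.py; python3 chk.py; cd pics; cp $(ls -t v_*|head -1) vt.png; cp $(ls -t vs_*|head -1) vss.png
```

```text
t 34.2 [ 0.2698 -0.4453  0.297 ] yaw -39.9 F [ 0.4 -0.9  0.2] gap 0.401 q [-1.24  0.33  1.64 -0.    1.17 -0.54]
top dowel_mid 0.59 [374. 224. 421. 232.] [ 0.4708 -0.3877] 6.3 [0.12]
top dowel_mid 0.32 [377. 218. 424. 242.] [ 0.4888 -0.3898] 6.3 [0.63]
top oak_blank 0.32 [182. 166. 230. 203.] [ 0.598 -0.194] 13.2 [1.]
top dark_blank 0.67 [255. 169. 282. 195.] [0.6157 0.0023] 13.9 [0.11]
top pine_blank 0.79 [189. 171. 225. 196.] [0.6091 0.1823] 8.9 [0.07]
top v_rest 0.62 [380. 218. 423. 237.] [ 0.4704 -0.3907] 5.5 [0.48]
side dowel_mid 0.48 [257. 278. 294. 309.] [ 0.472 -0.391] 5.7 [1.]
side oak_blank 0.62 [266. 186. 291. 207.] [ 0.6013 -0.1991] 14.7 [0.06]
side dark_blank 0.66 [228. 214. 252. 240.] [0.6171 0.0018] 18.7 [0.11]
side pine_blank 0.57 [176. 244. 220. 274.] [0.6122 0.1813] 7.6 [0.08]
side pine_blank 0.37 [165. 237. 230. 285.] [0.585  0.2009] 7.7 [1.16]
side v_rest 0.77 [329. 177. 350. 200.] [ 0.4725 -0.3946] 7.8 [0.56]
side v_rest 0.34 [255. 278. 291. 310.] [ 0.472 -0.391] 5.7 [1.]
```

View pics/vt.png

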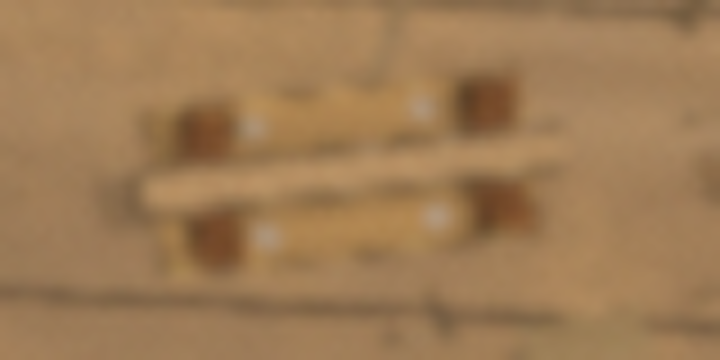

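View pics/vss.png

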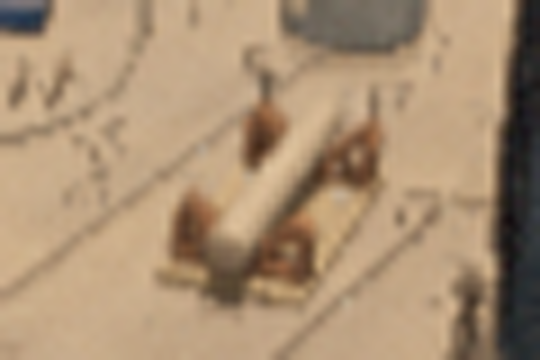

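Run:
```python
from workcell import ctrl
for k in ("tape","pliers"):
    ctrl.camera("top"); print(k,[(round(q['score'],2),[int(x) for x in q['box']]) for q in ctrl.trace("top",k)[:1]])
print(ctrl.sign_off())
```

```text
tape [(0.75, [188, 242, 214, 265])]
pliers [(0.86, [263, 240, 326, 254])]
the job is handed in; nothing more can be done
None
```

The job is handed in after about 34 s: all four blanks are in their nests, the gripper is open, and the arm is held clear of everything. The dark block came out first, straight from the pine's nest into its own. The pine piece, the oak block and the dowel followed.

**Dowel:** the first placing was seated but about 4 mm off centre along the V rest. I regripped it and shifted it 4 mm.

**Last checks:**
- **Nests:** in the top view, the pine and dark pieces lie within about 1.5 mm and 1° of their nest centres, and the side pictures show all three blanks inside their stops.
- **Oak:** the last top-view trace for it found something else. The oak check rests on the earlier top trace, within about 1 mm, and the last side trace. Nothing moved near it in between.
- **Dowel:** it lies in both notches. In the enlarged top picture its middle is within 1 mm of the middle between the supports. The network's mask puts it about 3 mm off, toward +y. The last side-camera trace of the dowel found the tape instead.
- **Side camera:** its fits run 2–5 mm off the top camera's for nests and blanks alike, and its yaw on the dark block was about 4° off. I put this down to calibration and partial views.
- **Tape and pliers:** their boxes in the top view are where they were at the start, to within about 3 pixels.

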